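# Lean a plate on the sloping rest and pump the clamp up to it

### The job

Take the aluminium plate out of its wooden stand and lean it, standing on a short edge, centred and flat against the sloping rest of the clamping fixture, its foot on the base plate, and let go of it. Then squeeze the clamp's trigger towards its fixed grip, again and again, until the spring nose of the jaw presses the plate gently, its spring giving two or three millimetres (more than four is too hard for the finished face); move the jaw only with the trigger. Finish while still holding the trigger squeezed so that this light pressure stays on, and leave the other things on the bench alone.

Things in the scene. Friction and masses are not known exactly. Their poses are not given: they have to be found in the camera images.
- plate_mid (a point): Centre of the loose flat aluminium plate, 90 mm wide (its x) x 10 mm thick (its y) x 120 mm tall (its z), 0.29 kg, four dark screw holes near the corners. It starts standing upright in the stand.
- plate: The same aluminium plate; origin at the middle of its lower narrow edge face (60 mm below its centre along its z), axes as for plate_mid.
- stand: Fixed pale wooden stand, 130 (x) x 70 (y) x 47 mm high, with a slot 14 mm wide along its x axis, whose floor is 12 mm above the bench; origin at the centre of its underside. The plate stands in the slot, sticking 85 mm out of it.
- fixture: Fixed clamping fixture: dark steel base plate 120 (x) x 360 (y) x 12 mm thick, origin at the centre of its underside. The clamp lies along its y axis: fixed grip and trigger near y = -85 mm, the jaw advances towards +y, the sloping rest stands at +y. Upright grey cheeks (52 mm wide over both, y -115 to -40 mm) reach 112 mm above the bench. The toothed bar and jaw head reach to 60 mm above the bench.
- rest: Sloping grey rest bolted on the base plate, square to it, set a little nearer or farther each time (fixture y +93 to +107 mm). Origin on the base plate's upper face (12 mm above the bench) at the middle of the foot of its front face, axes as the fixture's. 80 mm wide (x); the front face leans back from the origin towards +y, 18 degrees (0.314 rad) from vertical, for 62 mm of slant, up to 71 mm above the bench.
- seat (a point): Where the centre of the plate lies when the plate stands on the base plate flush against the rest (13.8 mm towards +y from the rest's origin, 58.6 mm above it); axes as the fixture's.
- grip (a point): Point on the axis of the fixed black upright grip, 160 mm above the bench, where fingers take it. The grip is 26 (x) x 14 mm (y), from 100 to 185 mm above the bench; its outer face is 7 mm from this point towards fixture -y. It does not move.
- trigger_mid (a point): Point on the axis of the black upright trigger lever, 160 mm above the bench, where a finger pushes it; the lever is 14 mm thick (y), 24 mm wide (x), and its top is 185 mm up. It stands 38 mm from the grip point towards fixture +y when released and 22 mm when fully squeezed, so grip and trigger measure 52 mm over their outer faces released, 36 mm squeezed.
- trigger_lever: The trigger lever; origin on its pivot pin, 100 mm above the bench.
- trigger (a joint): Trigger angle: 0 released, grows as it is squeezed towards the fixed grip, stop at 0.27 rad. A spring returns it (about 3 to 5 N at the finger). A full squeeze moves its catch 9.6 mm forward (35 mm per rad) and the jaw by 4 to 8 mm, as up to 5 mm is lost before the catch meets a tooth (teeth 4 mm apart); let it return fully before the next squeeze. Needs up to 20 N at the finger; a part squeeze can be held anywhere.
- jaw (a joint): Advance of the toothed jaw bar towards the rest, m; starts at 0.008 to 0.018; cannot be drawn back. The nose touches a plate flush on the rest at about 0.039 + (fixture y of the rest's origin - 0.100 m), and pushes one standing a little off it flush. The bar keeps its place when the trigger is let go, but only against 2 N: the nose's pressure pushes it back unless the trigger stays squeezed.
- nose (a joint): Compression of the spring nose into the jaw head, m: 0 free, 0.014 at its stop. It presses with 3.5 N per mm: 2 to 3 mm is gentle, more than 4 mm is too hard, 4.4 mm marks the plate, and one full squeeze too many does that.
- nose_tip: Round black rubber tip of the spring nose, 18 mm across, on the front of the jaw, centred 43 mm above the bench; origin and axes coincide with those of the fixture when jaw and nose are at 0.
- tip (a point): Foremost point of the rubber nose tip, 43 mm above the bench (fixture y +60 mm at jaw 0 and nose 0).
- jaw_head: Dark steel jaw head, 30 x 14 x 34 mm, that carries the nose; not to be pushed by hand. Origin coincides with the fixture's when the jaw is at 0.
- turned_part: Bystander: turned steel part, 56 mm across and 184 mm long, with a red end cap, lying in a wooden cradle; leave alone.
- cap: Bystander: red plastic cap like a small cup, 56 mm across, 45 mm high; leave alone.
- driver: Bystander: screwdriver lying on the bench; leave alone.
- caliper: Bystander: dial caliper, 230 mm long, lying flat; leave alone.
Mind the look-alikes: they are no part of the job. Of the things that look like the plate, the middle-sized one is meant.

How it is judged:
On the way, in this order (a step that is already met when the one before it is completed fails the run):
1. the plate leans on the rest, let go, standing on the base plate (angle between plate's own z axis and vertical between 0.2 and 0.42 rad and distance between plate_mid and seat below 0.025 m and contact force between plate and rest above 0.1 N and contact force between plate and the fingers below 0.1 N), for 0.2 s.
2. the nose presses the plate while the fingers hold the trigger (contact force between nose_tip and plate above 3.5 N and contact force between the fingers and trigger_lever above 1 N), for 0.2 s.
At the end, for the whole second after the job is handed in: Fingers hold the trigger squeezed (over 1 N, beyond 0.03 rad); the nose presses the plate with 3 to 14 N; the plate, untouched by the robot, stands still and flush on the rest (tilt 0.25-0.38 rad, centre within 22 mm of the seat, lifted under 5 mm, square within 0.12 rad) (contact force between nose_tip and plate between 3 and 14 N and contact force between the fingers and trigger_lever above 1 N and value of joint trigger above 0.03 rad and angle between plate's own z axis and vertical between 0.25 and 0.38 rad and distance between plate_mid and seat below 0.022 m and z of plate_mid in the frame of fixture below 0.076 m and angle between the x axis of plate and the x axis of fixture, either way round below 0.12 rad and contact force between plate and rest above 2 N and contact force between plate and the arm below 0.1 N and contact force between plate and the fingers below 0.1 N and linear speed of plate below 0.02 m/s); the arm keeps its last pose, push and grip.
It fails at once if the plate is pressed hard enough to mark it (over 15.5 N) (contact force between nose_tip and plate above 15.5 N).
It fails at once if the jaw is pushed by hand (contact force between any of the fingers, the arm and jaw_head above 3 N or contact force between any of the fingers, the arm and nose_tip above 3 N).
It fails at once if a bystander is moved (distance of any of turned_part, cap, driver, caliper from where it was at the start of the episode above 0.02 m).
It also fails if it takes over 61 s, if anything falls off the work surface, if the arm or the gripper's body presses on something with over 40 N, if the wrist force passes 120 N, or if a joint passes its speed limit or range.

### The arm

A 7-joint arm with a two-finger parallel gripper is mounted at the origin on the work surface. World frame = base frame: x ahead of the robot, y to its left, z up, the work surface at z = 0. Lengths are in m, angles in rad, forces in N, time in s.
With the tool pointing down it reaches from about 0.425 to 0.925 m from the base axis. Payload 6.8 kg.
Tool frame: the origin (TCP) lies at the very end of the fingers, on their centre line; the grasp point (between the pads) lies 19 mm behind it; y points along the fingers, x is the direction in which the jaws open and shut, and the axes are right-handed (so a half turn about y gives the same grasp; the last joint's range is limited). The gripper opens to 85 mm and grips with 20 to 120 N. Pads are 22 mm wide; open, the fingers measure 114 mm over their backs; the gripper's body (76 mm by 85 mm) begins 54 mm behind the grasp point. The pads swing forward as they close: fully open they stand 13 mm farther back than shut.
Start: joints at [1.172, 0.477, 0.022, 1.555, -0.011, 1.109, -0.083], TCP at [0.194, -0.647, 0.231] pointing down, gripper open.
Joint ranges: [-2.96, 2.96], [-0.34, 2.1], [-1.41, 1.46], [0.24, 2.44], [-1.37, 4.51], [0.17, 1.92], [-2.96, 2.96]. Speed limits (rad/s): [2.39, 2.39, 3.14, 3.14, 3.14, 3.14, 3.14].

### API

Orientations are given as a rotation vector (axis times angle).
In Python, from bench import r, imaging gives the robot as it stands.
- The arm moves only by the shell command python3 -m jog 'ROWS' [FORCE]. ROWS is text: rows parted by semicolons, each of 7 numbers parted by spaces: the turn, a rotation vector about the tool's x, y, z in degrees, then the shift along the tool's x, y, z in mm, then the opening, from 0 (shut) to 1 (fully open). A call has exactly 5 rows; each row shifts and turns the commanded pose from where the row before left it, along the tool's axes as they then stand; what a row does not reach is not made up. A row lasts 1/12 s, in which the tool goes at most 41.7 mm and 7.16 degrees, less where a joint would pass 70% of its speed; a pose out of reach is approached as far as the arm can. A call with a gripper value outside its range is refused whole. The fingers move at their own pace and stop on an object; FORCE is the grip in N (left out, the last holds). Time passes only in rows, so rows that do not move let the fingers close, or fill a call up. It gives the time, the measured TCP pose, the force and the opening at its end, in the units of the state.
- r.get_obs(): the state, without advancing time (a new reading comes with each control period).
- imaging.grab_frame(name): name is "scene" or "top" or "wrist"; returns a dict with "color" (480x640x3 uint8, red, green, blue), "z_map" (480x640 float32, m along the optical axis (not along the pixel's ray), 0 where there is no reading), "fx", "fy", "cx", "cy" (pixels), "world_to_cam" (4x4, takes a point from world to camera coordinates); the wrist camera has in their place "hand_eye" (4x4, takes a point from camera to tool coordinates, whose origin is the TCP and whose axes are the tool frame's). Camera axes: x right, y up, looking along -z (the intrinsics and any distortion apply to the point x, -y, -z); pixel columns grow to the right and rows downward; lengths in m; the calibration is good to about 2 mm. A picture is of the moment at which its call begins: read the wrist's pose just before it.
- r.hand_in(): hands the job in, once; it reports no verdict.
The state is a dict: "clock": time; "joints": joint angles; "qvel": joint speeds; "tau": joint torques, N m; "tcp_pos": TCP position; "orientation": TCP orientation; "contact_force": force on the tool from outside, world axes, zero at the start; "moment": the same for the moment, N m; "grip_width": finger opening in m.
Only numpy, scipy, OpenCV 4.12 (cv2) and the standard library are available. Lean on these libraries where they do the work, as an engineer would, in place of code of your own. Each camera call takes 0.05 s, during which the arm holds its last target.

## Working session

There is one attempt and no reset: what is moved stays moved. The work goes in short steps, Python scripts to look and compute and a shell command to move; the robot and the scene stay as the last step left them, time stands still between calls to the robot, and variables do not carry over. Pictures are saved under pics/ and viewed, and the job is handed in when it is done.

```bash
ls; mkdir -p pics
python3 - <<'E'
from bench import r, imaging
import cv2,numpy as np
o=r.get_obs();print({k:np.round(v,4) for k,v in o.items()})
for n in ["scene","top"]:
    f=imaging.grab_frame(n);cv2.imwrite(f"pics/{n}0.png",f["color"][:,:,::-1])
    np.savez(f"{n}0.npz",**f)
    print(n,[f[k] for k in("fx","fy","cx","cy")],f["world_to_cam"].round(3).tolist(),[k for k in f])
E
```

```text
pics
{'clock': np.float64(0.0), 'joints': array([ 1.1719,  0.4778,  0.0223,  1.5565, -0.0115,  1.1093, -0.0831]), 'qvel': array([ 0.0013,  0.0018,  0.001 , -0.0013, -0.0023, -0.0004, -0.0004]), 'tau': array([-9.00000e-04, -5.96463e+01,  1.60730e+00, -2.81205e+01,
        1.24000e-02,  9.40000e-03, -1.00000e-04]), 'tcp_pos': array([ 0.1934, -0.6461,  0.2303]), 'orientation': array([-1.3318,  0.9935, -0.9909]), 'contact_force': array([-0.5352, -0.8266, -0.3075]), 'moment': array([0.0052, 0.031 , 0.0454]), 'grip_width': np.float64(0.0856)}
scene [460.98555996242294, 460.98555996242294, 314.53384600341997, 234.43528204099155] [[-0.265, 0.964, 0.015, 0.147], [-0.736, -0.213, 0.643, 0.325], [0.623, 0.159, 0.766, -1.413], [0.0, 0.0, 0.0, 1.0]] ['color', 'z_map', 'fx', 'fy', 'cx', 'cy', 'world_to_cam']
top [606.4874553424763, 606.4874553424763, 316.0516004672504, 241.63297833394142] [[0.009, -1.0, -0.024, -0.002], [0.988, 0.005, 0.157, -0.559], [-0.157, -0.025, 0.987, -1.512], [0.0, 0.0, 0.0, 1.0]] ['color', 'z_map', 'fx', 'fy', 'cx', 'cy', 'world_to_cam']
```

View pics/scene0.png

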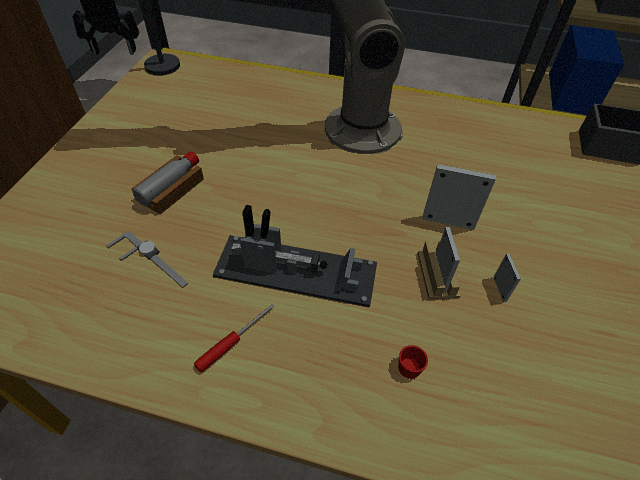

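View pics/top0.png

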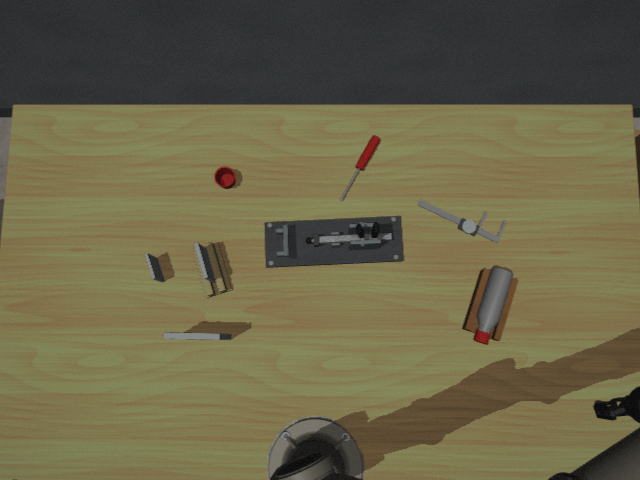

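The middle plate stands in the slot of the stand (top px ~205,262). The fixture is at mid-picture, its rest towards world +y (top px 284,241). Grip and trigger are at top px 360–375,231.

```bash
cat > h.py <<'E'
import numpy as np,cv2
from bench import r, imaging
from scipy.spatial.transform import Rotation as R
def load(n):
    return dict(np.load(n+".npz"))
def tcp():
    o=r.get_obs();T=np.eye(4);T[:3,:3]=R.from_rotvec(o["orientation"]).as_matrix();T[:3,3]=o["tcp_pos"];return T
def c2w(f,T=None):
    return np.linalg.inv(f["world_to_cam"]) if "world_to_cam" in f else T@f["hand_eye"]
def cloud(f,M):
    v,u=np.mgrid[:480,:640];d=f["z_map"]
    p=np.stack([(u-f["cx"])/f["fx"]*d,-(v-f["cy"])/f["fy"]*d,-d,np.ones_like(d)],-1)
    P=(p@M.T)[...,:3];P[d<=0]=np.nan;return P
def ray(f,M,uv,z):
    uv=np.atleast_2d(uv).astype(float)
    d=np.stack([(uv[:,0]-f["cx"])/f["fx"],-(uv[:,1]-f["cy"])/f["fy"],-np.ones(len(uv))],1)@M[:3,:3].T
    o=M[:3,3];return o+d*((z-o[2])/d[:,2])[:,None]
def proj(f,M,P):
    p=np.c_[np.atleast_2d(P),np.ones(len(np.atleast_2d(P)))]@np.linalg.inv(M).T
    return np.c_[f["cx"]+f["fx"]*p[:,0]/-p[:,2],f["cy"]-f["fy"]*p[:,1]/-p[:,2]]
E
python3 - <<'E'
from h import *
f=load("top0");M=c2w(f);P=cloud(f,M)
print("table z",np.nanmedian(P[100:200,20:100,2]),np.nanstd(P[300:330,20:100,2]))
# base plate
g=f["color"].astype(int)
dark=((g.max(2)<85)).astype(np.uint8);dark[:205]=0;dark[280:]=0;dark[:,:255]=0;dark[:,410:]=0
dark=cv2.morphologyEx(dark,cv2.MORPH_CLOSE,np.ones((9,9)))
c=max(cv2.findContours(dark,0,2)[0],key=cv2.contourArea)
rc=cv2.minAreaRect(c);b=cv2.boxPoints(rc);print(rc,ray(f,M,b,0.012).round(4).tolist())
# stand+plate
for n in("top0","scene0"):
    f=load(n);M=c2w(f);P=cloud(f,M)
    x,y,z=P[...,0],P[...,1],P[...,2]
    print(n)
    for lo,hi in((.03,.05),(.06,.105),(.08,.11)):
        m=(z>lo)&(z<hi)&(x>.35)&(x<.62)&(y>.18)&(y<.36)
        q=P[m];k=len(q)
        if k>8: print(lo,k,q.min(0).round(3),q.max(0).round(3),cv2.minAreaRect((q[:,:2]*1000).astype(np.float32)))
    m=(z>.1)&(x>.4)&(x<.65)&(y>-.3)&(y<.0);q=P[m];print("grip",len(q),q.mean(0),q.max(0))
    m=(z>.04)&(x>.4)&(x<.65)&(y>.0)&(y<.16);q=P[m];print("rest",len(q),q.min(0),q.max(0))
for n,s in(("top0",(slice(190,310),slice(130,420))),("scene0",(slice(180,320),slice(200,540)))):
    im=load(n)["color"][s][:,:,::-1];k=800/im.shape[1]
    cv2.imwrite(f"pics/{n}c.png",cv2.convertScaleAbs(cv2.resize(im,None,fx=k,fy=k,interpolation=2),alpha=1.6))
E
```

```text
table z 0.00024637204374866606 0.0036326451458107475
((333.35748291015625, 241.24966430664062), (45.716468811035156, 137.8495635986328), 87.32457733154297) [[0.6172, 0.1423, 0.012], [0.6361, -0.2203, 0.012], [0.5152, -0.2243, 0.012], [0.496, 0.1339, 0.012]]
top0
0.03 536 [0.42  0.232 0.03 ] [0.557 0.316 0.05 ] ((488.81646728515625, 274.7143249511719), (131.033203125, 51.98657989501953), 18.05043601989746)
0.06 113 [0.456 0.259 0.06 ] [0.542 0.288 0.105] ((499.7543029785156, 273.1798400878906), (89.26773071289062, 9.368037223815918), 13.381146430969238)
0.08 79 [0.455 0.259 0.08 ] [0.542 0.288 0.11 ] ((499.44830322265625, 273.10675048828125), (89.94566345214844, 9.294981002807617), 13.429407119750977)
grip 464 [ 0.56651392 -0.12123917  0.1352029 ] [ 0.60015773 -0.0828252   0.19188039]
rest 406 [0.5204634  0.00162121 0.04025807] [0.60096227 0.10300875 0.07766677]
scene0
0.03 721 [0.425 0.232 0.03 ] [0.559 0.317 0.05 ] ((491.1769714355469, 274.6513977050781), (132.06253051757812, 50.37673568725586), 18.423059463500977)
0.06 334 [0.459 0.26  0.06 ] [0.545 0.297 0.105] ((502.0363464355469, 275.9685363769531), (90.36607360839844, 11.016759872436523), 21.61899757385254)
0.08 227 [0.46 0.26 0.08] [0.545 0.297 0.11 ] ((502.1570739746094, 276.0163879394531), (90.10636901855469, 11.016759872436523), 21.61899757385254)
grip 894 [ 0.57969904 -0.11995733  0.13469617] [ 0.60159757 -0.08094037  0.1883872 ]
rest 521 [5.19925885e-01 4.65160470e-05 4.01435606e-02] [0.60386434 0.10576838 0.07432661]
```

View pics/top0c.png

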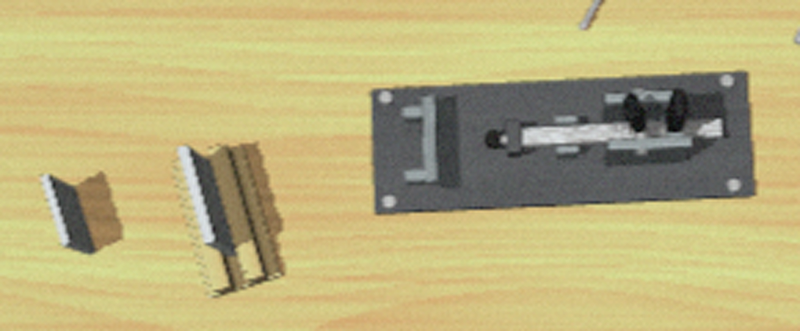

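View pics/scene0c.png

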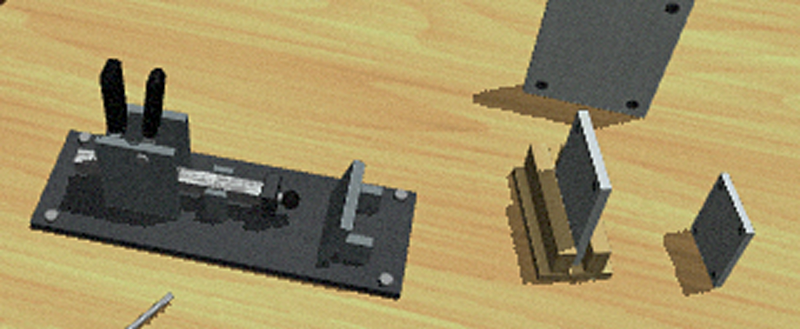

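```bash
cat >> h.py <<'E'
def down(yaw):  # tool y down, tool x along heading yaw (deg) 
    a=np.radians(yaw);x=np.array([np.cos(a),np.sin(a),0]);y=np.array([0,0,-1.]);return np.c_[x,y,np.cross(x,y)]
def plan(p,Rm,T=None):
    T=tcp() if T is None else T
    dr=R.from_matrix(T[:3,:3].T@Rm).as_rotvec(degrees=True);dp=T[:3,:3].T@(np.array(p)-T[:3,3])*1000
    print("turn",dr.round(2),"|",np.linalg.norm(dr).round(1)," shift",dp.round(1),"|",np.linalg.norm(dp).round(1))
def st():
    o=r.get_obs();print("t",round(float(o["clock"]),2),"tcp",o["tcp_pos"].round(4),"F",o["contact_force"].round(2),"w",round(float(o["grip_width"]),4),"q",o["joints"].round(2))
E
python3 - <<'E'
from h import *
T=tcp();print(T.round(3))
f=imaging.grab_frame("wrist");print(f["hand_eye"].round(3),f["fx"],f["cx"],f["cy"])
for y in (108,-72):
  plan([.58,-.35,.33],down(y));
E
```

```text
[[ 0.287 -0.001  0.958  0.193]
 [-0.958  0.002  0.287 -0.646]
 [-0.002 -1.    -0.     0.23 ]
 [ 0.     0.     0.     1.   ]]
[[ 1.    -0.002  0.001  0.   ]
 [ 0.001  0.26  -0.966 -0.143]
 [ 0.001  0.966  0.26   0.064]
 [ 0.     0.     0.     1.   ]] 380.6495962700537 321.335252312321 241.58619226130557
turn [1.3000e-01 1.7866e+02 1.0000e-02] | 178.7  shift [-173.1  -99.3  455.3] | 497.1
turn [ 0.01 -1.34 -0.08] | 1.3  shift [-173.1  -99.3  455.3] | 497.1
```

```bash
python3 -m jog '0 -1.3 0 -14 -8 38 1; 0 0 0 -14 -8 38 1; 0 0 0 -14 -8 38 1; 0 0 0 -14 -8 38 1; 0 0 0 -14 -8 38 1' && python3 -m jog '0 0 0 -14 -8 38 1; 0 0 0 -14 -8 38 1; 0 0 0 -14 -8 38 1; 0 0 0 -14 -8 38 1; 0 0 0 -14 -8 38 1' && python3 -m jog '0 0 0 -14 -8 38 1; 0 0 0 -14 -8 38 1; 0 0 0 -40 0 7 1; 0 0 0 -40 0 7 1; 0 0 0 -40 0 7 1'
python3 - <<'E'
from h import *
st();plan([.5,.275,.33],down(-72))
E
```

```text
clock: 0.57
tcp_pos: [0.3544, -0.5207, 0.2715]
orientation: [-1.341, 0.976, -0.975]
contact_force: [0.5, -1.1, -0.3]
grip_width: 0.0853
clock: 0.98
tcp_pos: [0.5135, -0.3955, 0.3116]
orientation: [-1.341, 0.976, -0.975]
contact_force: [0.6, -0.4, 0.2]
grip_width: 0.0855
clock: 1.4
tcp_pos: [0.559, -0.2243, 0.3265]
orientation: [-1.342, 0.976, -0.974]
contact_force: [0.2, 0.4, 0.2]
grip_width: 0.0854
t 1.4 tcp [ 0.559  -0.2243  0.3265] F [0.18 0.44 0.15] w 0.0854 q [ 0.42  0.29 -0.18  1.61  0.05  1.25 -1.03]
turn [ 0.04 -0.01 -0.04] | 0.1  shift [-493.1   -3.2   98. ] | 502.8
```

```bash
python3 -m jog '0 0 0 -38 0 7.5 1; 0 0 0 -38 0 7.5 1; 0 0 0 -38 0 7.5 1; 0 0 0 -38 0 7.5 1; 0 0 0 -38 0 7.5 1' && python3 -m jog '0 0 0 -38 0 7.5 1; 0 0 0 -38 0 7.5 1; 0 0 0 -38 0 7.5 1; 0 0 0 -38 0 7.5 1; 0 0 0 -38 0 7.5 1' && python3 -m jog '0 0 0 -38 0 7.5 1; 0 0 0 -38 0 7.5 1; 0 0 0 -37 0 7.5 1; 0 0 0 0 0 0 1; 0 0 0 0 0 0 1'
python3 - <<'E'
from h import *
st();T=tcp();f=imaging.grab_frame("wrist");cv2.imwrite("pics/w1.png",f["color"][:,:,::-1]);np.savez("w1.npz",T=T,**f)
plan([.5,.275,.33],down(-72))
M=c2w(f,T);P=cloud(f,M);x,y,z=np.moveaxis(P,-1,0)
for lo,hi in((.035,.055),(.12,.14)):
    m=(z>lo)&(z<hi)&(x>.4)&(x<.58)&(y>.21)&(y<.34)
    q=P[m];print(lo,len(q),q.mean(0),cv2.minAreaRect((q[:,:2]*1000).astype(np.float32)))
E
```

```text
clock: 1.82
tcp_pos: [0.5354, -0.0323, 0.3272]
orientation: [-1.342, 0.975, -0.975]
contact_force: [0.6, -0.7, -0.1]
grip_width: 0.0852
clock: 2.23
tcp_pos: [0.5125, 0.1599, 0.3273]
orientation: [-1.341, 0.975, -0.976]
contact_force: [0.6, 0.5, -0.0]
grip_width: 0.0852
clock: 2.65
tcp_pos: [0.4985, 0.2753, 0.3269]
orientation: [-1.343, 0.972, -0.97]
contact_force: [0.4, -0.0, 0.5]
grip_width: 0.0853
t 2.65 tcp [0.4985 0.2753 0.3269] F [ 0.37 -0.04  0.52] w 0.0853 q [-0.21  0.27 -0.49  1.66  0.13  1.24 -1.98]
turn [0.05 0.06 0.02] | 0.1  shift [-1.7 -3.2  1.2] | 3.8
0.035 3588 [0.49024806 0.27583584 0.04719646] ((487.6064453125, 275.08197021484375), (128.72845458984375, 49.98058319091797), 18.167924880981445)
0.12 1121 [0.49962453 0.27911345 0.13224184] ((497.8106994628906, 278.3023986816406), (89.99851989746094, 9.831683158874512), 18.019794464111328)
```

View pics/w1.png

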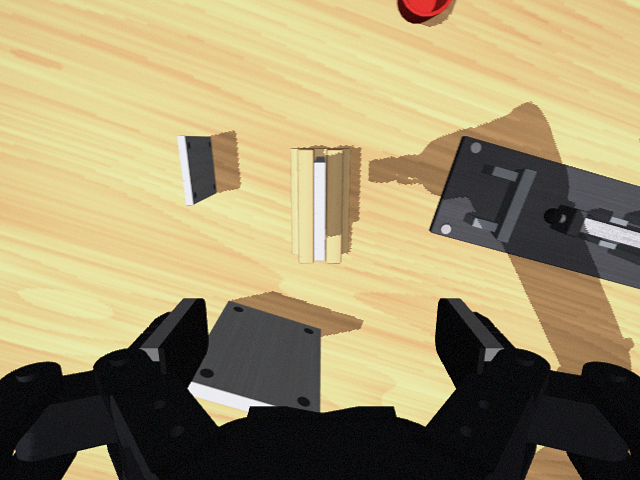

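Run:
```python
from h import *
for n in("w1","top0"):
    f=load(n);M=c2w(f,f.get("T"));P=cloud(f,M);x,y,z=np.moveaxis(P,-1,0)
    m=(z>.06)&(z<.2)&(x>.25)&(x<.43)&(y>.2)&(y<.4);q=P[m];print(n,"big",len(q),q.min(0).round(3),q.max(0).round(3))
    m=(z>.04)&(z<.2)&(x>.43)&(x<.6)&(y>.32)&(y<.4);q=P[m];print("small",len(q),q.min(0).round(3),q.max(0).round(3))
plan([.498,.2785,.094],down(-72))
```

```text
w1 big 8510 [0.309 0.22  0.06 ] [0.326 0.349 0.177]
small 26 [0.458 0.399 0.042] [0.461 0.4   0.091]
top0 big 405 [0.31  0.218 0.066] [0.326 0.349 0.183]
small 9 [0.458 0.399 0.05 ] [0.463 0.4   0.094]
turn [0.05 0.06 0.02] | 0.1  shift [ -5.8 232.8   0.5] | 232.9
```

```bash
python3 -m jog '0 0 0 -5.5 30 0 0.5; 0 0 0 0 40 0 0.5; 0 0 0 0 40 0 0.5; 0 0 0 0 40 0 0.5; 0 0 0 0 0 0 0.5' 40 && python3 -m jog '0 0 0 0 30 0 0.4; 0 0 0 0 25 0 0.4; 0 0 0 0 20 0 0.4; 0 0 0 0 8 0 0.4; 0 0 0 0 0 0 0.4'
python3 - <<'E'
from h import *
st();T=tcp();f=imaging.grab_frame("wrist");cv2.imwrite("pics/w2.png",f["color"][:,:,::-1]);np.savez("w2.npz",T=T,**f)
plan([.498,.2785,.094],down(-72))
E
```

```text
clock: 3.12
tcp_pos: [0.4947, 0.2723, 0.1698]
orientation: [-1.354, 0.983, -0.976]
contact_force: [-0.7, -2.0, -1.0]
grip_width: 0.0427
clock: 3.53
tcp_pos: [0.4984, 0.2765, 0.0941]
orientation: [-1.343, 0.977, -0.977]
contact_force: [0.3, 0.5, 0.8]
grip_width: 0.0342
t 3.53 tcp [0.4984 0.2765 0.0941] F [0.26 0.5  0.76] w 0.0342 q [-0.28  0.51 -0.43  1.9   0.29  0.79 -2.13]
turn [-0.02 -0.12  0.02] | 0.1  shift [-1.4  1.4 -0.6] | 2.0
```

View pics/w2.png

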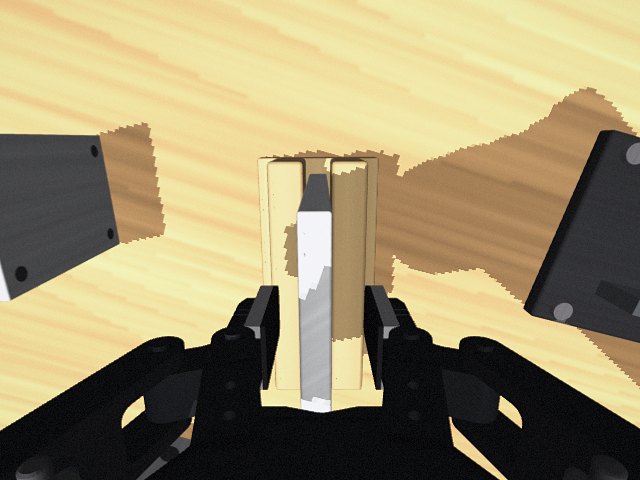

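The plate's top edge lies between the pads (px 300–331, pads at 278 and 365). I close on it.

```bash
python3 -m jog '0 0 0 -1.4 0 0 0.2; 0 0 0 0 0 0 0; 0 0 0 0 0 0 0; 0 0 0 0 0 0 0; 0 0 0 0 0 0 0' 50 && python3 -m jog '0 0 0 0 -5 0 0; 0 0 0 0 -15 0 0; 0 0 0 0 -20 0 0; 0 0 0 0 -25 0 0; 0 0 0 0 0 0 0'
python3 - <<'E'
from h import *
st()
E
```

```text
clock: 4.0
tcp_pos: [0.499, 0.2801, 0.0964]
orientation: [-1.338, 0.974, -0.976]
contact_force: [0.1, -1.1, 7.2]
grip_width: 0.0094
clock: 4.42
tcp_pos: [0.4996, 0.2809, 0.1639]
orientation: [-1.335, 0.972, -0.976]
contact_force: [0.6, 1.4, -2.1]
grip_width: 0.0093
t 4.42 tcp [0.4996 0.2809 0.1639] F [ 0.63  1.41 -2.13] w 0.0093 q [-0.26  0.42 -0.46  1.85  0.23  0.92 -2.08]
```

```bash
python3 -m jog '0 0 0 0 -40 0 0; 0 0 0 0 -40 0 0; 0 5 0 0 -20 0 0; 0 5 0 20 0 15 0; 0 5 0 35 0 20 0'
python3 - <<'E'
from h import *
st();plan([.555,.10,.265],down(-87))
E
```

```text
clock: 4.83
tcp_pos: [0.5398, 0.2367, 0.2613]
orientation: [-1.23, 1.168, -1.165]
contact_force: [1.9, 0.2, -3.4]
grip_width: 0.0094
t 4.83 tcp [0.5398 0.2367 0.2613] F [ 1.89  0.23 -3.37] w 0.0094 q [-0.19  0.34 -0.42  1.71  0.15  1.12 -2.16]
turn [-0.15  0.25 -0.26] | 0.4  shift [137.4  -4.3   7.5] | 137.6
```

```bash
python3 -m jog '0 0 0 35 0 2 0; 0 0 0 35 0 2 0; 0 0 0 35 0 2 0; 0 0 0 0 0 0 0; 0 0 0 0 0 0 0'
python3 - <<'E'
from h import *
st();T=tcp();f=imaging.grab_frame("wrist");cv2.imwrite("pics/w3.png",f["color"][:,:,::-1]);np.savez("w3.npz",T=T,**f)
print(T.round(3))
for n in("top","scene"):
    g=imaging.grab_frame(n);np.savez(n+"3.npz",**g);cv2.imwrite(f"pics/{n}3.png",g["color"][:,:,::-1])
E
```

```text
clock: 5.25
tcp_pos: [0.5527, 0.1232, 0.2584]
orientation: [-1.233, 1.175, -1.176]
contact_force: [-0.2, 1.8, -3.9]
grip_width: 0.0092
t 5.25 tcp [0.5527 0.1232 0.2584] F [-0.16  1.77 -3.9 ] w 0.0092 q [-0.03  0.3  -0.37  1.77  0.12  1.1  -1.96]
[[ 0.046 -0.001  0.999  0.553]
 [-0.999 -0.002  0.046  0.123]
 [ 0.002 -1.    -0.001  0.258]
 [ 0.     0.     0.     1.   ]]
```

View pics/w3.png

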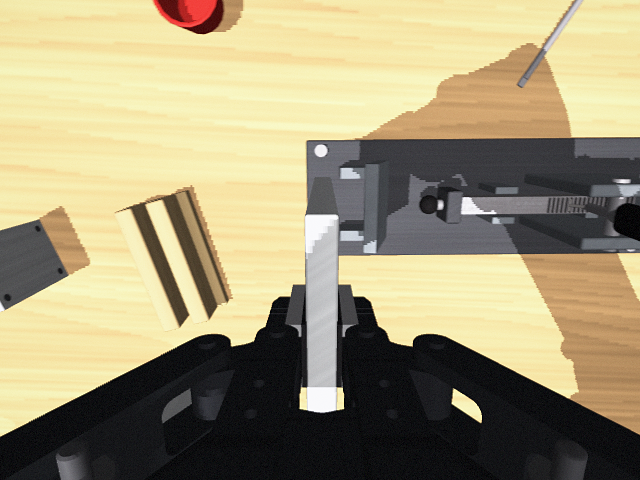

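View pics/scene3.png

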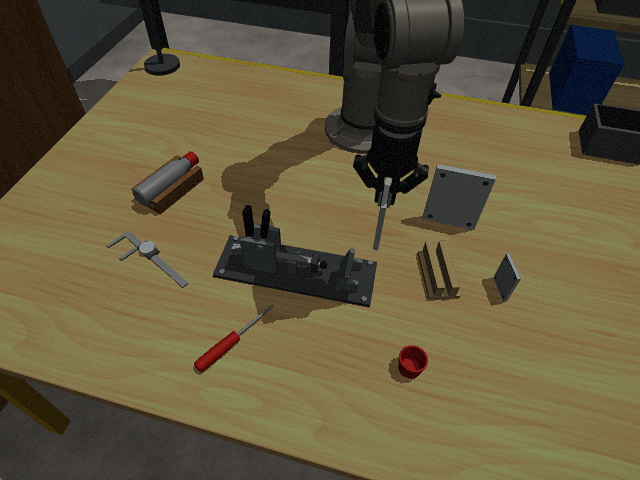

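```bash
cat >> h.py <<'E'
FX=dict(o=np.array([.5661,-.0421]),yaw=np.radians(3.0))
def tofix(P,o=None,yaw=None):
    o=FX["o"] if o is None else o; a=FX["yaw"] if yaw is None else yaw
    c,s=np.cos(a),np.sin(a);d=P[...,:2]-o
    return np.stack([d[...,0]*c+d[...,1]*s,-d[...,0]*s+d[...,1]*c,P[...,2]],-1)
def fromfix(p):
    c,s=np.cos(FX["yaw"]),np.sin(FX["yaw"]);p=np.asarray(p,float)
    return np.array([FX["o"][0]+c*p[0]-s*p[1],FX["o"][1]+s*p[0]+c*p[1],p[2]])
E
python3 - <<'E'
from h import *
f=load("w3");T=f["T"];M=c2w(f,T);P=cloud(f,M);F=tofix(P);x,y,z=np.moveaxis(F,-1,0)
def hist(m,v,b):
    h,e=np.histogram(v[m],b);print([(round(float(a)*1000,1),int(k)) for a,k in zip(e,h) if k])
base=(z>.007)&(z<.017)
# yedge +: max y of base points per x
for xs in np.arange(-.05,.06,.02):
    m=base&(abs(x-xs)<.01)&(y<.25)&(y>.08);print("x",round(xs,2),"ymax",np.percentile(y[m],99.5).round(4) if m.sum() else None)
for ys in (-.05,-.0,.05,.08,.12,.15):
    m=base&(abs(y-ys)<.012);q=x[m&(abs(x)<.08)];print("y",ys,"x",np.percentile(q,[.5,99.5]).round(4))
# rest front face
m=(abs(x)<.039)&(z>.022)&(z<.064)&(y>.08)&(y<.13)
y0=y-(z-.012)*np.tan(.314);hist(m,y0,np.arange(.08,.13,.001))
for n in ("top0","scene0"):
    g=load(n);Fg=tofix(cloud(g,c2w(g)));X,Y,Z=np.moveaxis(Fg,-1,0)
    m=(abs(X)<.035)&(Z>.022)&(Z<.064)&(Y>.08)&(Y<.13);print(n);hist(m,Y-(Z-.012)*np.tan(.314),np.arange(.08,.13,.002))
# rest x extents and top edge
m=(z>.058)&(z<.08)&(y>.1)&(y<.14);print("rest top x",np.percentile(x[m],[1,99]),"y",np.percentile(y[m],[1,99]))
for zz in (.025,.035,.045,.055,.065):
    mm=(abs(z-zz)<.005)&(abs(x)<.036)&(y>.08)&(y<.128);
    for hx in(-1,1):
        k=mm&(x*hx>0);print(zz,hx,k.sum(),np.percentile(y[k],[5,50]).round(4) if k.sum() else'')
# plate in tool frame
t=(np.dstack([P,np.ones_like(P[...,0])])@np.linalg.inv(T).T)[...,:3]
tx,ty,tz=np.moveaxis(t,-1,0)
m=(abs(tx)<.02)&(ty>-.06)&(ty<-.03)&(abs(tz)<.06);q=t[m];print("plate top",m.sum(),np.median(q,0),np.percentile(q,[1,99],axis=0).round(4).tolist(),cv2.minAreaRect((q[:,[0,2]]*1000).astype(np.float32)))
E
```

```text
x -0.05 ymax 0.1468
x -0.03 ymax 0.147
x -0.01 ymax 0.1502
x 0.01 ymax 0.1789
x 0.03 ymax 0.1796
x 0.05 ymax 0.1793
y -0.05 x [-0.0592  0.0594]
y -0.0 x [-0.0603  0.0587]
y 0.05 x [-0.0598  0.0589]
y 0.08 x [-0.0596  0.0591]
y 0.12 x [-0.0594  0.0583]
y 0.15 x [-0.0605  0.0585]
[(95.0, 4), (96.0, 582), (97.0, 1), (113.0, 4), (114.0, 17), (115.0, 30), (116.0, 25), (117.0, 30), (118.0, 27), (119.0, 26), (120.0, 11), (121.0, 5), (122.0, 4), (123.0, 3), (124.0, 3), (125.0, 2)]
top0
[(90.0, 1), (92.0, 9), (94.0, 71), (96.0, 67), (98.0, 13), (102.0, 2), (106.0, 2), (108.0, 2), (116.0, 2), (118.0, 3)]
scene0
[(94.0, 13), (96.0, 110), (112.0, 1), (114.0, 5), (116.0, 7), (118.0, 8), (120.0, 6), (122.0, 3), (124.0, 2)]
rest top x [-0.0397521   0.03879346] y [0.11173986 0.12665032]
0.025 -1 70 [0.0991 0.1009]
0.025 1 65 [0.0993 0.1008]
0.035 -1 71 [0.1025 0.1043]
0.035 1 64 [0.1025 0.104 ]
0.045 -1 119 [0.1059 0.1085]
0.045 1 108 [0.1057 0.1081]
0.055 -1 64 [0.1088 0.1103]
0.055 1 76 [0.109  0.1106]
0.065 -1 397 [0.1126 0.1222]
0.065 1 426 [0.1129 0.1224]
plate top 11372 [ 0.00028786 -0.03642674  0.0108306 ] [[-0.0173, -0.0577, -0.0208], [0.0181, -0.0313, 0.0435]] ((0.911738395690918, 10.357200622558594), (64.12733459472656, 35.83945846557617), 66.59294128417969)
```

Run:
```python
from h import *
f=load("w3");T=f["T"];M=c2w(f,T);P=cloud(f,M)
t=(np.dstack([P,np.ones_like(P[...,0])])@np.linalg.inv(T).T)[...,:3]
tx,ty,tz=np.moveaxis(t,-1,0)
for a in(.0,.01,.02,.03,.04):
    m=(abs(tx)<.02)&(ty>-.06)&(ty<-.03)&(tz>a)&(tz<a+.01);q=t[m]
    print(a,m.sum(),np.percentile(q,[1,50,99],axis=0).round(4).tolist())
# front end face and below
for b in(-.02,0,.02,.04,.06):
    m=(abs(tx)<.02)&(ty>b)&(ty<b+.02)&(tz>.02)&(tz<.06);q=t[m]
    if m.sum():print("face",b,m.sum(),np.percentile(q,[1,50,99],axis=0).round(4).tolist())
u=t[160:480:20,322];print(np.c_[np.arange(160,480,20),u.round(4)])
```

```text
0.0 1902 [[-0.0104, -0.0575, 0.0002], [0.0003, -0.0364, 0.0061], [0.0108, -0.0303, 0.01]]
0.01 4093 [[-0.0178, -0.058, 0.01], [0.0005, -0.0471, 0.0111], [0.0187, -0.0321, 0.0195]]
0.02 1059 [[-0.0046, -0.0372, 0.0201], [0.0005, -0.0358, 0.025], [0.0053, -0.0344, 0.0299]]
0.03 1127 [[-0.0045, -0.0371, 0.0301], [0.0002, -0.0357, 0.035], [0.0052, -0.0343, 0.0399]]
0.04 540 [[-0.0044, -0.0371, 0.0401], [0.0002, -0.0355, 0.0424], [0.0051, -0.0302, 0.0439]]
face -0.02 235 [[-0.0043, -0.0198, 0.0428], [0.0005, -0.0114, 0.0436], [0.0053, -0.0005, 0.0438]]
face 0 161 [[-0.0043, 0.0006, 0.0428], [0.0005, 0.009, 0.0435], [0.0052, 0.0197, 0.0437]]
face 0.02 108 [[-0.0042, 0.0204, 0.0428], [0.0005, 0.0299, 0.0434], [0.0053, 0.0394, 0.0437]]
face 0.04 76 [[-0.0041, 0.0415, 0.0425], [0.0006, 0.0489, 0.0433], [0.0053, 0.0584, 0.0435]]
face 0.06 68 [[-0.0041, 0.0607, 0.0424], [0.0006, 0.068, 0.0433], [0.0054, 0.0797, 0.0434]]
[[ 1.600e+02  7.000e-04  2.445e-01  4.430e-02]
 [ 1.800e+02  6.000e-04  6.130e-02  4.340e-02]
 [ 2.000e+02  5.000e-04 -1.050e-02  4.380e-02]
 [ 2.200e+02  5.000e-04 -3.640e-02  4.210e-02]
 [ 2.400e+02  5.000e-04 -3.620e-02  3.620e-02]
 [ 2.600e+02  5.000e-04 -3.570e-02  2.990e-02]
 [ 2.800e+02  5.000e-04 -3.610e-02  2.370e-02]
 [ 3.000e+02  5.000e-04 -3.650e-02  1.750e-02]
 [ 3.200e+02  6.000e-04 -3.680e-02  1.100e-02]
 [ 3.400e+02  6.000e-04 -3.580e-02  3.700e-03]
 [ 3.600e+02  6.000e-04 -3.460e-02 -4.200e-03]
 [ 3.800e+02  6.000e-04 -3.600e-02 -1.060e-02]
 [ 4.000e+02  6.000e-04 -3.650e-02 -1.780e-02]
 [ 4.200e+02  5.000e-04 -7.820e-02  9.700e-03]
 [ 4.400e+02  5.000e-04 -8.330e-02  9.600e-03]
 [ 4.600e+02  5.000e-04 -8.830e-02  1.000e-02]]
```

```bash
cat >> h.py <<'E'
def lean(deg=18):
    a=np.radians(deg);s,c=np.sin(a),np.cos(a)
    A=np.array([[0,0,1],[-c,-s,0],[s,-c,0]]);return R.from_euler('z',FX["yaw"]).as_matrix()@A
def tgt(cx,cy,cz,deg=18,off=(.0004,.0242,-.0014)):
    Rm=lean(deg);return fromfix([cx,cy,cz])-Rm@np.array(off),Rm
E
python3 - <<'E'
from h import *
f=load("w3");F=tofix(cloud(f,c2w(f,f["T"])));x,y,z=np.moveaxis(F,-1,0)
m=(abs(z-.012)<.006)&(abs(x)<.05)&(y>.0)&(y<.07);print("base z",np.median(z[m]))
m=(abs(x)<.012)&(z>.035)&(z<.052)&(y>.03)&(y<.09);print("tip",np.percentile(y[m],[50,98,99.5]),x[m].mean())
for c in((-.0005,.109,.125),(-.0005,.109,.0725)): print(tgt(*c)[0]);plan(*tgt(*c))
print(lean())
E
```

```text
base z 0.012268745134080272
tip [0.0578446  0.07119638 0.07159518] 0.0002093072220488362
[0.56088286 0.07464559 0.14789196]
turn [  0.03   0.07 -18.04] | 18.0  shift [ 53.9 111.    5.9] | 123.5
[0.56088286 0.07464559 0.09539196]
turn [  0.03   0.07 -18.04] | 18.0  shift [ 53.9 163.5   5.9] | 172.3
[[ 0.04977445  0.0161727   0.99862953]
 [-0.94975313 -0.3085935   0.05233596]
 [ 0.30901699 -0.95105652  0.        ]]
```

```bash
python3 -m jog '0 0 -6 15 10 2 0; 0 0 -6 15 10 2 0; 0 0 -6 15 10 2 0; 0 0 0 0 0 0 0; 0 0 0 0 0 0 0'
python3 - <<'E'
from h import *
for c in((-.0005,.109,.115),(-.0005,.109,.0725)): plan(*tgt(*c))
st()
E
```

```text
clock: 5.82
tcp_pos: [0.5605, 0.0824, 0.2332]
orientation: [-1.454, 1.0, -1.393]
contact_force: [-0.5, 0.1, -3.7]
grip_width: 0.0095
turn [ 0.06  0.23 -0.2 ] | 0.3  shift [-21.8  93.2   0.2] | 95.7
turn [ 0.06  0.23 -0.2 ] | 0.3  shift [-34.8 133.6   0.3] | 138.1
t 5.82 tcp [0.5605 0.0824 0.2332] F [-0.51  0.07 -3.69] w 0.0095 q [-0.18  0.36 -0.3   1.78  0.42  1.19 -2.18]
```

```bash
python3 -m jog '0 0.2 -0.2 -7.3 31 0.1 0; 0 0 0 -7.3 31 0.1 0; 0 0 0 -7.2 31 0 0; 0 0 0 0 0 0 0; 0 0 0 0 0 0 0'
python3 - <<'E'
from h import *
for c in((-.0005,.109,.0725),): plan(*tgt(*c))
st();T=tcp();f=imaging.grab_frame("wrist");cv2.imwrite("pics/w4.png",f["color"][:,:,::-1]);np.savez("w4.npz",T=T,**f)
F=tofix(cloud(f,c2w(f,T)));x,y,z=np.moveaxis(F,-1,0)
m=(abs(x)<.039)&(z>.022)&(z<.064)&(y>.08)&(y<.13)
h,e=np.histogram((y-(z-.012)*np.tan(.314))[m],np.arange(.08,.13,.001));print(dict(zip(e.round(3),h)))
# plate front-left end face points in fixture frame: visible side
for zz in(.08,.09,.1,.11,.12,.13,.14,.15):
    m=(abs(z-zz)<.003)&(x>.035)&(x<.055)&(y>.05)&(y<.17);q=F[m]
    if m.sum()>5:print(zz,m.sum(),np.percentile(q,[2,98],axis=0).round(4).tolist())
E
```

```text
clock: 6.23
tcp_pos: [0.5614, 0.071, 0.139]
orientation: [-1.455, 1.003, -1.404]
contact_force: [1.3, 0.3, -3.3]
grip_width: 0.0092
turn [ 0.15 -0.24  0.13] | 0.3  shift [-17.   40.3  -0.3] | 43.7
t 6.23 tcp [0.5614 0.071  0.139 ] F [ 1.27  0.34 -3.34] w 0.0092 q [-0.19  0.47 -0.28  1.86  0.49  1.02 -2.27]
{np.float64(0.08): np.int64(0), np.float64(0.081): np.int64(0), np.float64(0.082): np.int64(0), np.float64(0.083): np.int64(0), np.float64(0.084): np.int64(0), np.float64(0.085): np.int64(0), np.float64(0.086): np.int64(0), np.float64(0.087): np.int64(0), np.float64(0.088): np.int64(0), np.float64(0.089): np.int64(0), np.float64(0.09): np.int64(0), np.float64(0.091): np.int64(0), np.float64(0.092): np.int64(0), np.float64(0.093): np.int64(0), np.float64(0.094): np.int64(0), np.float64(0.095): np.int64(0), np.float64(0.096): np.int64(768), np.float64(0.097): np.int64(1), np.float64(0.098): np.int64(0), np.float64(0.099): np.int64(0), np.float64(0.1): np.int64(0), np.float64(0.101): np.int64(0), np.float64(0.102): np.int64(0), np.float64(0.103): np.int64(0), np.float64(0.104): np.int
[... 566 characters left out ...]
64(0.122): np.int64(16), np.float64(0.123): np.int64(9), np.float64(0.124): np.int64(9), np.float64(0.125): np.int64(3), np.float64(0.126): np.int64(2), np.float64(0.127): np.int64(0), np.float64(0.128): np.int64(0)}
0.08 20 [[0.0437, 0.0878, 0.0776], [0.0445, 0.0982, 0.0815]]
0.09 19 [[0.0442, 0.0912, 0.0882], [0.0446, 0.1011, 0.0916]]
0.1 35 [[0.0441, 0.0949, 0.0977], [0.0447, 0.1045, 0.1029]]
0.11 31 [[0.0442, 0.0976, 0.1073], [0.0448, 0.1083, 0.1127]]
0.12 39 [[0.0443, 0.1012, 0.1171], [0.0448, 0.1112, 0.1228]]
0.13 51 [[0.0444, 0.1046, 0.1272], [0.0449, 0.1145, 0.1328]]
0.14 60 [[0.0446, 0.1081, 0.1371], [0.045, 0.1176, 0.1429]]
0.15 75 [[0.0444, 0.1112, 0.147], [0.045, 0.1213, 0.1527]]
```

View pics/w4.png

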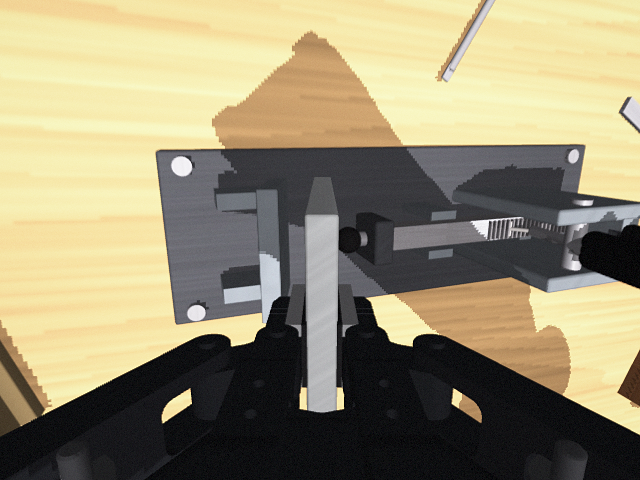

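```bash
python3 -m jog '0 0 0 -6 13 0 0; 0 0 0 -6 13 0 0; 0 0 0 -5 12 0 0; 0 0 0 0 2 0 0; 0 0 0 0 0 0 0'
python3 - <<'E'
from h import *
for c in((-.0005,.109,.0709),): plan(*tgt(*c))
st()
E
```

```text
clock: 6.7
tcp_pos: [0.5612, 0.0751, 0.0948]
orientation: [-1.456, 1.0, -1.404]
contact_force: [-0.0, -0.0, -2.3]
grip_width: 0.0093
turn [ 0.1  -0.16  0.21] | 0.3  shift [ 0.1  1.1 -0.4] | 1.1
t 6.7 tcp [0.5612 0.0751 0.0948] F [-0.04 -0.04 -2.33] w 0.0093 q [-0.21  0.53 -0.27  1.89  0.53  0.95 -2.33]
```

```bash
python3 -m jog '0 0 0 -0.3 1 0 0; 0 0 0 0 0 0 0; 0 0 0 -0.3 1 0 0; 0 0 0 0 0 0 0; 0 0 0 0 0 0 0'
python3 - <<'E'
from h import *
st()
for c in((-.0005,.109,.0709),): plan(*tgt(*c))
E
```

```text
clock: 7.12
tcp_pos: [0.5619, 0.0746, 0.0939]
orientation: [-1.454, 1.0, -1.406]
contact_force: [1.2, -0.2, -3.1]
grip_width: 0.0095
t 7.12 tcp [0.5619 0.0746 0.0939] F [ 1.15 -0.25 -3.11] w 0.0095 q [-0.21  0.53 -0.26  1.89  0.53  0.94 -2.33]
turn [-0.   -0.25  0.2 ] | 0.3  shift [-0.1  0.1 -1. ] | 1.1
```

```bash
python3 -m jog '0 0 0 -0.5 1 0 0; 0 0 0 0 0 0 0; 0 0 0 -0.3 1 0 0; 0 0 0 0 0 0 0; 0 0 0 0 0 0 0'
python3 - <<'E'
from h import *
st()
for c in((-.0005,.109,.0709),): plan(*tgt(*c))
E
```

```text
clock: 7.53
tcp_pos: [0.5622, 0.0751, 0.0933]
orientation: [-1.453, 0.999, -1.407]
contact_force: [-5.4, 0.9, 11.6]
grip_width: 0.0094
t 7.53 tcp [0.5622 0.0751 0.0933] F [-5.43  0.87 11.63] w 0.0094 q [-0.21  0.53 -0.26  1.89  0.54  0.94 -2.34]
turn [-0.05 -0.27  0.25] | 0.4  shift [ 0.5 -0.4 -1.4] | 1.5
```

```bash
python3 -m jog '0 0 0 -0.5 -0.4 0 0.1; 0 0 0 0 0 0 0.18; 0 0 0 0 0 0 0.28; 0 0 0 0 0 0 0.35; 0 0 0 0 0 0 0.4' 30
python3 - <<'E'
from h import *
st();T=tcp();f=imaging.grab_frame("wrist");cv2.imwrite("pics/w5.png",f["color"][:,:,::-1]);np.savez("w5.npz",T=T,**f)
F=tofix(cloud(f,c2w(f,T)));x,y,z=np.moveaxis(F,-1,0)
for zz in(.03,.04,.05,.06,.07,.08,.09,.1,.11,.12):
    m=(abs(z-zz)<.003)&(x>.035)&(x<.055)&(y>.05)&(y<.17);q=F[m]
    if m.sum()>5:print(zz,m.sum(),np.percentile(q,[2,98],axis=0).round(4).tolist(), 'y0back',(q[:,1]-(q[:,2]-.0122)*np.tan(.314)).max().round(4))
E
```

```text
clock: 7.95
tcp_pos: [0.5619, 0.0755, 0.0917]
orientation: [-1.454, 1.0, -1.405]
contact_force: [-0.5, 0.2, 0.4]
grip_width: 0.0342
t 7.95 tcp [0.5619 0.0755 0.0917] F [-0.53  0.17  0.38] w 0.0342 q [-0.21  0.53 -0.26  1.89  0.54  0.94 -2.34]
0.03 48 [[0.0391, 0.0914, 0.0271], [0.0457, 0.1136, 0.0326]] y0back 0.1084
0.04 59 [[0.039, 0.0944, 0.0371], [0.0457, 0.1171, 0.0427]] y0back 0.1087
0.05 66 [[0.0391, 0.0988, 0.0472], [0.0458, 0.1202, 0.053]] y0back 0.1086
0.06 73 [[0.039, 0.1018, 0.0573], [0.0457, 0.1241, 0.0626]] y0back 0.1087
0.07 248 [[0.0351, 0.1065, 0.0672], [0.0457, 0.1266, 0.0723]] y0back 0.1087
0.08 44 [[0.0454, 0.1084, 0.0771], [0.0458, 0.118, 0.0828]] y0back 0.0961
0.09 63 [[0.0449, 0.1118, 0.0874], [0.0459, 0.122, 0.0929]] y0back 0.0968
0.1 75 [[0.0451, 0.1155, 0.0972], [0.0458, 0.1259, 0.1029]] y0back 0.0972
0.11 96 [[0.0449, 0.1187, 0.1071], [0.0458, 0.1291, 0.1128]] y0back 0.0974
0.12 134 [[0.0359, 0.1217, 0.1171], [0.0459, 0.1327, 0.1229]] y0back 0.0979
```

View pics/w5.png

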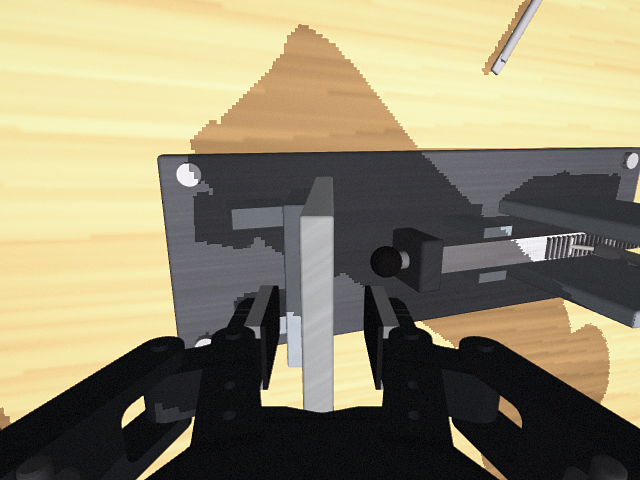

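```bash
python3 -m jog '0 0 0 0 -15 0 0.4; 0 0 0 0 -30 0 0.4; 0 0 0 0 -35 0 0.4; 0 0 6 0 -40 0 0.6; 0 0 6 15 -30 0 0.7' && python3 -m jog '0 0 6 38 -10 0 0.75; 0 0 0 40 0 0 0.75; 0 0 0 30 0 0 0.75; 0 0 0 0 0 0 0.75; 0 0 0 0 0 0 0.75'
python3 - <<'E'
from h import *
st();T=tcp();f=imaging.grab_frame("wrist");cv2.imwrite("pics/w6.png",f["color"][:,:,::-1]);np.savez("w6.npz",T=T,**f);print(T.round(3), tofix(T[:3,3]))
F=tofix(cloud(f,c2w(f,T)));x,y,z=np.moveaxis(F,-1,0)
for lo,hi in((.12,.14),(.14,.16),(.16,.178),(.178,.195)):
  for a,b in((-.12,-.068),(-.068,-.03)):
    m=(z>lo)&(z<hi)&(abs(x)<.03)&(y>a)&(y<b);q=F[m]
    if m.sum()>5: print(lo,a,m.sum(),np.percentile(q,[1,50,99],axis=0).round(4).tolist())
m=(abs(x)<.012)&(z>.035)&(z<.052)&(y>.03)&(y<.083);print("tip",np.percentile(y[m],[98,99.5]))
E
```

```text
clock: 8.42
tcp_pos: [0.56, 0.1128, 0.2406]
orientation: [-1.305, 1.111, -1.24]
contact_force: [0.3, 0.4, 0.6]
grip_width: 0.0574
clock: 8.83
tcp_pos: [0.5653, -0.0047, 0.2524]
orientation: [-1.232, 1.175, -1.181]
contact_force: [-0.9, 0.0, -0.2]
grip_width: 0.0641
t 8.83 tcp [ 0.5653 -0.0047  0.2524] F [-0.87  0.01 -0.2 ] w 0.0641 q [ 0.17  0.3  -0.33  1.78  0.11  1.08 -1.73]
[[ 0.043  0.001  0.999  0.565]
 [-0.999 -0.004  0.043 -0.005]
 [ 0.004 -1.     0.001  0.252]
 [ 0.     0.     0.     1.   ]] [0.00113038 0.03737377 0.25244852]
0.12 -0.12 523 [[-0.0119, -0.1028, 0.1203], [0.0033, -0.0935, 0.1306], [0.0127, -0.0694, 0.1398]]
0.12 -0.068 238 [[-0.0083, -0.0675, 0.1204], [0.0057, -0.0601, 0.1311], [0.0115, -0.0579, 0.1398]]
0.14 -0.12 654 [[-0.0118, -0.1028, 0.1403], [0.0031, -0.0936, 0.1505], [0.0128, -0.0926, 0.1598]]
0.14 -0.068 302 [[-0.0085, -0.0664, 0.1406], [0.0061, -0.0574, 0.1504], [0.0116, -0.0553, 0.1597]]
0.16 -0.12 729 [[-0.0118, -0.1026, 0.1602], [0.0029, -0.0936, 0.1696], [0.0128, -0.0926, 0.1777]]
0.16 -0.068 342 [[-0.0084, -0.0641, 0.1602], [0.0062, -0.0548, 0.1693], [0.0116, -0.0528, 0.1777]]
0.178 -0.12 1157 [[-0.0123, -0.106, 0.1783], [0.0009, -0.0974, 0.1843], [0.0126, -0.0928, 0.1865]]
0.178 -0.068 874 [[-0.0106, -0.0647, 0.1785], [0.0011, -0.0572, 0.1847], [0.0113, -0.0525, 0.1874]]
tip [0.07008396 0.07119282]
```

View pics/w6.png

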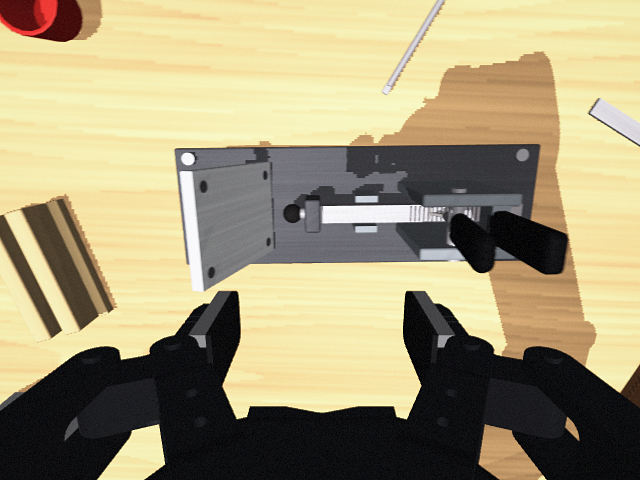

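The plate leans on the rest (px 180–275, 165–290). The nose is free at px (292,213), and the trigger and grip are at (470,240) and (530,240). Next I straddle the grip and trigger.

```bash
python3 - <<'E'
from h import *
plan(fromfix([0,-.0815,.25]),down(-87))
E
python3 -m jog '0 0 0 38 0 0 0.75; 0 0 0 38 0 0 0.75; 0 0 0 38 0 0 0.75; 0 0 0 4 0 0 0.75; 0 0 0 0 0 0 0.75' 80
python3 - <<'E'
from h import *
plan(fromfix([0,-.0815,.137]),down(-87));st()
T=tcp();print(tofix(T[:3,3]))
E
```

```text
turn [-0.05 -0.3   0.18] | 0.4  shift [121.4   2.8  -0.6] | 121.5
clock: 9.3
tcp_pos: [0.5711, -0.1212, 0.2525]
orientation: [-1.233, 1.173, -1.178]
contact_force: [0.3, 0.5, -0.4]
grip_width: 0.0639
turn [-0.02 -0.37  0.22] | 0.4  shift [  1.8 115.5  -0.9] | 115.5
t 9.3 tcp [ 0.5711 -0.1212  0.2525] F [ 0.26  0.5  -0.39] w 0.0639 q [ 0.32  0.32 -0.27  1.74  0.1   1.09 -1.51]
[ 0.00082548 -0.07923766  0.25245819]
```

```bash
python3 -m jog '0 -0.4 0.2 2.5 25 -0.8 0.75; 0 0 0 0 10 0 0.75; 0 0 0 0 0 0 0.75; 0 0 0 0 0 0 0.75; 0 0 0 0 0 0 0.75'
python3 - <<'E'
from h import *
plan(fromfix([0,-.0815,.137]),down(-87));st()
T=tcp();print(tofix(T[:3,3]))
f=imaging.grab_frame("wrist");cv2.imwrite("pics/w7.png",f["color"][:,:,::-1]);np.savez("w7.npz",T=T,**f)
E
```

```text
clock: 9.72
tcp_pos: [0.571, -0.121, 0.2186]
orientation: [-1.234, 1.166, -1.167]
contact_force: [0.1, 0.3, 0.5]
grip_width: 0.0637
turn [-0.1   0.29 -0.02] | 0.3  shift [ 2.5 81.6 -0.9] | 81.7
t 9.72 tcp [ 0.571  -0.121   0.2186] F [0.15 0.3  0.51] w 0.0637 q [ 0.32  0.36 -0.28  1.78  0.11  1.02 -1.51]
[ 0.00077374 -0.0790039   0.21863668]
```

View pics/w7.png

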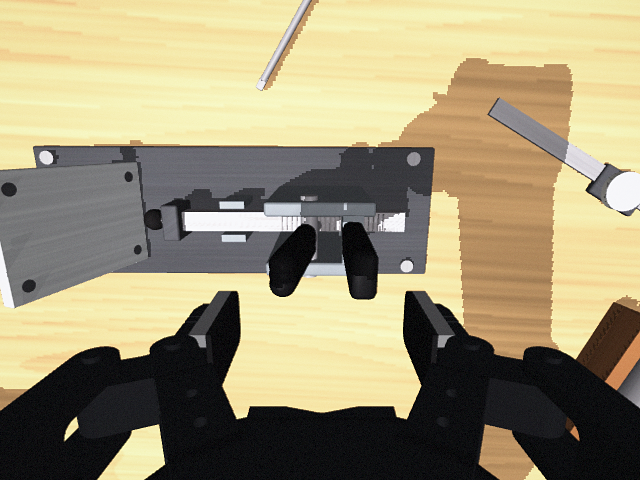

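```bash
python3 -m jog '0 0.2 0 0.5 25 -0.8 0.75; 0 0 0 0 25 0 0.75; 0 0 0 0 20 0 0.75; 0 0 0 0 10 0 0.75; 0 0 0 0 0 0 0.75'
cat >> h.py <<'E'
def look(tag):
    st();T=tcp();p=tofix(T[:3,3]);print("fix tcp",p.round(4))
    f=imaging.grab_frame("wrist");cv2.imwrite(f"pics/{tag}.png",f["color"][:,:,::-1]);np.savez(tag+".npz",T=T,**f)
    F=tofix(cloud(f,c2w(f,T)));x,y,z=np.moveaxis(F,-1,0)
    m=(abs(x)<.012)&(z>.03)&(z<.056)&(y>.05)&(y<.097-.0)&(y<.0855+(z-.012)*.325-.003);h=y[m]
    print("tip",len(h),np.percentile(h,[95,98,99.5,100]).round(4) if len(h) else '')
    m=(abs(x)<.014)&(z>.0545)&(z<.064)&(y>.02)&(y<.1);h=y[m];print("head top",len(h),np.percentile(h,[50,90,95,98,99.5]).round(4) if len(h) else '')
    return f,F
E
python3 - <<'E'
from h import *
look("w8")
E
```

```text
clock: 10.18
tcp_pos: [0.5687, -0.1226, 0.1364]
orientation: [-1.234, 1.172, -1.169]
contact_force: [-0.3, 0.5, 0.3]
grip_width: 0.064
t 10.18 tcp [ 0.5687 -0.1226  0.1364] F [-0.27  0.48  0.25] w 0.064 q [ 0.31  0.45 -0.26  1.85  0.15  0.86 -1.54]
fix tcp [-0.0016 -0.0805  0.1364]
tip 483 [0.0676 0.0689 0.0694 0.0884]
head top 1473 [0.0433 0.0991 0.0996 0.0999 0.1   ]
```

View pics/w8.png

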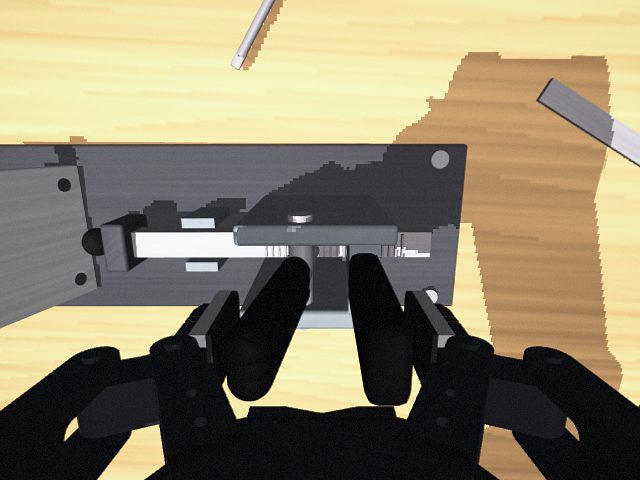

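```bash
python3 -m jog '0 0 0 4 0 0 0.75; 0 0 0 4 0 0 0.75; 0 0 0 4 0 0 0.75; 0 0 0 4 0 0 0.75; 0 0 0 0 0 0 0.75';  python3 - <<'E'
from h import *
look("w9")
E
python3 -m jog '0 0 0 2 0 0 0.75; 0 0 0 2 0 0 0.75; 0 0 0 0 0 0 0.75; 0 0 0 0 0 0 0.75; 0 0 0 0 0 0 0.75';  python3 - <<'E'
from h import *
look("w10")
E
```

```text
clock: 10.65
tcp_pos: [0.5719, -0.1388, 0.1394]
orientation: [-1.229, 1.169, -1.173]
contact_force: [0.6, 6.4, 5.2]
grip_width: 0.0641
t 10.65 tcp [ 0.5719 -0.1388  0.1394] F [0.57 6.36 5.2 ] w 0.0641 q [ 0.33  0.45 -0.26  1.84  0.14  0.87 -1.51]
fix tcp [ 0.0007 -0.0969  0.1394]
tip 420 [0.0722 0.0731 0.0741 0.0933]
head top 1452 [0.0478 0.0989 0.0995 0.0998 0.0999]
clock: 11.12
tcp_pos: [0.5721, -0.1415, 0.1395]
orientation: [-1.23, 1.168, -1.171]
contact_force: [0.4, 7.0, 7.1]
grip_width: 0.0641
t 11.12 tcp [ 0.5721 -0.1415  0.1395] F [0.36 6.98 7.13] w 0.0641 q [ 0.34  0.45 -0.26  1.84  0.14  0.87 -1.51]
fix tcp [ 0.0008 -0.0996  0.1395]
tip 411 [0.0739 0.0749 0.0882 0.0923]
head top 1350 [0.0488 0.0567 0.099  0.0995 0.0998]
```

View pics/w10.png

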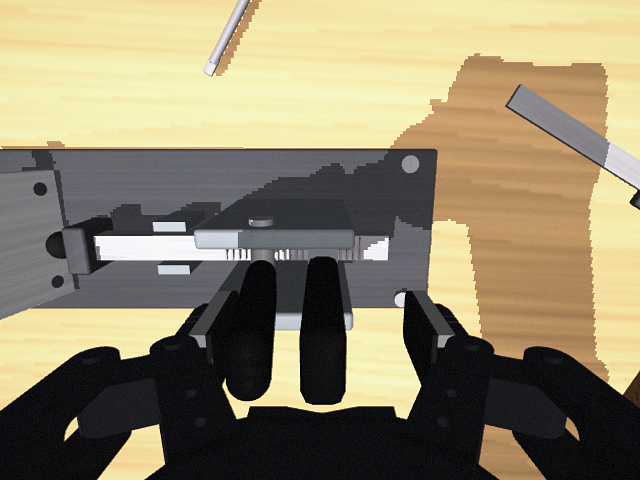

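```bash
python3 -m jog '0 0 0 1.5 0 0 0.75; 0 0 0 1.5 0 0 0.75; 0 0 0 0 0 0 0.75; 0 0 0 0 0 0 0.75; 0 0 0 0 0 0 0.75';  python3 - <<'E'
from h import *
f,F=look("w11")
for n in("w8","w11"):
    f=load(n);F=tofix(cloud(f,c2w(f,f["T"])));x,y,z=np.moveaxis(F,-1,0)
    for lo,hi in((.053,.056),(.056,.059),(.059,.064)):
        m=(abs(x)<.012)&(z>lo)&(z<hi)&(y>.03)&(y<.09);h,e=np.histogram(y[m],np.arange(.03,.09,.002));print(n,lo,[(int(a*1000),int(k)) for a,k in zip(e.round(3),h) if k])
    m=(abs(x)<.03)&(y>.09)&(y<.14)&(z>.03)&(z<.1); q=F[m]; a=np.c_[q[:,2],np.ones(len(q)),q[:,0]]; s=np.linalg.lstsq(a,q[:,1],rcond=None)[0];rs=q[:,1]-a@s;print("plate face y at z.043",s[0]*.043+s[1],"tilt",np.arctan(s[0]),"yaw",s[2],rs.std())
E
```

```text
clock: 11.58
tcp_pos: [0.5722, -0.1437, 0.1395]
orientation: [-1.229, 1.168, -1.17]
contact_force: [-1.2, 8.7, 7.8]
grip_width: 0.0638
t 11.58 tcp [ 0.5722 -0.1437  0.1395] F [-1.21  8.71  7.83] w 0.0638 q [ 0.34  0.45 -0.26  1.84  0.14  0.87 -1.5 ]
fix tcp [ 0.0008 -0.1018  0.1395]
tip 399 [0.0755 0.0764 0.0779 0.0929]
head top 1287 [0.0497 0.0566 0.0579 0.099  0.0996]
w8 0.053 [(30, 2), (32, 2), (36, 93), (56, 1), (58, 1), (60, 5), (62, 2)]
w8 0.056 [(34, 1), (36, 114), (38, 5), (42, 1), (46, 1), (48, 1), (50, 3)]
w8 0.059 [(36, 106), (38, 140), (40, 124), (42, 121), (44, 139), (46, 124), (48, 103), (50, 6)]
plate face y at z.043 0.09488968331500941 tilt 0.3377891048046258 yaw 0.0026859366864697555 0.0007280175659369966
w11 0.053 [(34, 1), (38, 2), (42, 3), (44, 103), (68, 7), (70, 2)]
w11 0.056 [(42, 5), (44, 124), (46, 6), (48, 3), (52, 1), (54, 1), (56, 1), (58, 2)]
w11 0.059 [(42, 3), (44, 114), (46, 137), (48, 119), (50, 120), (52, 126), (54, 129), (56, 89), (58, 11)]
plate face y at z.043 0.09488238910241528 tilt 0.33340669704602155 yaw 0.0024166452804027416 0.0007509262060907058
```

```bash
cat >> h.py <<'E'
def jaw(n):
    f=load(n);F=tofix(cloud(f,c2w(f,f["T"])));x,y,z=np.moveaxis(F,-1,0)
    m=(abs(x)<.012)&(z>.052)&(z<.0585)&(y>.03)&(y<.075)
    m2=(abs(x)<.012)&(z>.0592)&(z<.064)&(y>.03)&(y<.085)
    q=y[m];q=q[abs(q-np.median(q))<.002]
    mb=(abs(z-.012)<.004)&(x>.03)&(x<.055);
    print(n,"rear",(np.median(q)*1000).round(2),len(q),"top mid",((np.percentile(y[m2],2)+np.percentile(y[m2],98))*500).round(2))
    m=(abs(x)<.03)&(y>.08)&(y<.14)&(z>.05)&(z<.1)&(y>.088+(z-.043)*.33); q=F[m]
    if len(q)>50:
        a=np.c_[q[:,2]-.043,np.ones(len(q))]; s=np.linalg.lstsq(a,q[:,1],rcond=None)[0];print("  plate y@43",(s[1]*1000).round(2),"tilt",np.arctan(s[0]).round(4),len(q))
E
python3 - <<'E'
from h import *
for n in("w8","w9","w10","w11"):jaw(n)
E
python3 -m jog '0 0 0 -6 0 0 0.75; 0 0 0 -6 0 0 0.75; 0 0 0 -6 0 0 0.75; 0 0 0 -5 0 0 0.75; 0 0 0 0 0 0 0.75';  python3 - <<'E'
from h import *
look("w12");jaw("w12")
E
```

```text
w8 rear 36.73 238 top mid 43.3
  plate y@43 94.94 tilt 0.3347 3731
w9 rear 41.51 251 top mid 47.88
  plate y@43 95.03 tilt 0.3212 1492
w10 rear 43.29 260 top mid 49.91
  plate y@43 95.2 tilt 0.3025 1091
w11 rear 44.77 255 top mid 51.1
  plate y@43 95.24 tilt 0.3015 796
clock: 12.05
tcp_pos: [0.5693, -0.1225, 0.1378]
orientation: [-1.234, 1.17, -1.171]
contact_force: [0.6, -0.2, -0.4]
grip_width: 0.0643
t 12.05 tcp [ 0.5693 -0.1225  0.1378] F [ 0.6  -0.19 -0.37] w 0.0643 q [ 0.31  0.45 -0.26  1.85  0.15  0.86 -1.54]
fix tcp [-0.001  -0.0804  0.1378]
tip 456 [0.0754 0.0761 0.0769 0.0778]
head top 1479 [0.0513 0.0993 0.0997 0.0999 0.1   ]
w12 rear 44.67 241 top mid 51.15
  plate y@43 94.98 tilt 0.334 3845
```

View pics/w12.png

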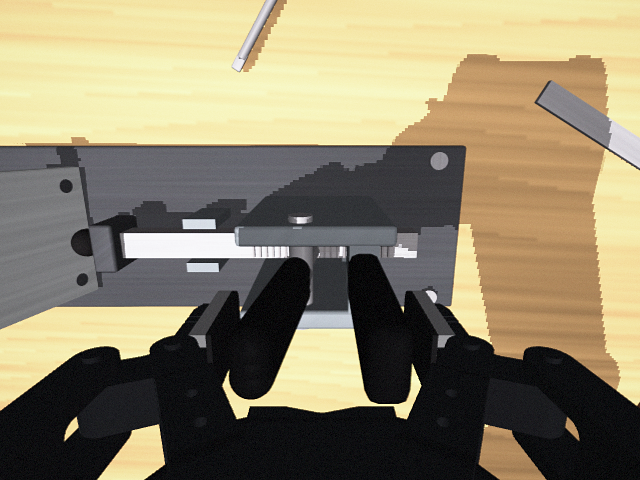

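```bash
python3 -m jog '0 0 0 7 0 0 0.75; 0 0 0 5 0 0 0.75; 0 0 0 5 0 0 0.75; 0 0 0 5 0 0 0.75; 0 0 0 1 0 0 0.75';  python3 -m jog '0 0 0 0 0 0 0.75; 0 0 0 0 0 0 0.75; 0 0 0 0 0 0 0.75; 0 0 0 0 0 0 0.75; 0 0 0 0 0 0 0.75'
python3 - <<'E'
from h import *
look("w13");jaw("w13")
E
```

```text
clock: 12.52
tcp_pos: [0.5709, -0.1438, 0.1384]
orientation: [-1.23, 1.172, -1.168]
contact_force: [-2.7, 9.5, 6.1]
grip_width: 0.0638
clock: 12.93
tcp_pos: [0.571, -0.1437, 0.1384]
orientation: [-1.231, 1.171, -1.168]
contact_force: [-2.8, 8.4, 6.8]
grip_width: 0.0643
t 12.93 tcp [ 0.571  -0.1437  0.1384] F [-2.8   8.35  6.75] w 0.0643 q [ 0.34  0.45 -0.26  1.84  0.14  0.87 -1.5 ]
fix tcp [-0.0005 -0.1017  0.1384]
tip 394 [0.0793 0.0802 0.0812 0.0966]
head top 1298 [0.0534 0.0603 0.0615 0.0983 0.0992]
w13 rear 48.74 295 top mid 55.13
  plate y@43 95.21 tilt 0.2963 707
```

```bash
python3 -m jog '0 0 0 -6 0 0 0.75; 0 0 0 -6 0 0 0.75; 0 0 0 -6 0 0 0.75; 0 0 0 -5 0 0 0.75; 0 0 0 0 0 0 0.75';  python3 - <<'E'
from h import *
look("w14");jaw("w14")
E
```

```text
clock: 13.4
tcp_pos: [0.5697, -0.1226, 0.1378]
orientation: [-1.233, 1.17, -1.171]
contact_force: [-0.4, 0.4, -0.8]
grip_width: 0.0639
t 13.4 tcp [ 0.5697 -0.1226  0.1378] F [-0.42  0.43 -0.77] w 0.0639 q [ 0.31  0.45 -0.26  1.85  0.15  0.86 -1.54]
fix tcp [-0.0007 -0.0805  0.1378]
tip 451 [0.0793 0.0804 0.0821 0.0901]
head top 1479 [0.0553 0.0992 0.0996 0.0999 0.1   ]
w14 rear 48.71 260 top mid 55.25
  plate y@43 94.97 tilt 0.3344 3866
```

```bash
python3 -m jog '0 0 0 7 0 0 0.75; 0 0 0 5 0 0 0.75; 0 0 0 5 0 0 0.75; 0 0 0 4 0 0 0.75; 0 0 0 1 0 0 0.75';  python3 - <<'E'
from h import *
look("w15");jaw("w15")
E
```

```text
clock: 13.87
tcp_pos: [0.5712, -0.1437, 0.1386]
orientation: [-1.23, 1.171, -1.17]
contact_force: [-2.1, 9.3, 6.8]
grip_width: 0.0641
t 13.87 tcp [ 0.5712 -0.1437  0.1386] F [-2.09  9.28  6.76] w 0.0641 q [ 0.34  0.45 -0.26  1.84  0.14  0.87 -1.5 ]
fix tcp [-0.0002 -0.1017  0.1386]
tip 874 [0.0819 0.0833 0.0845 0.0937]
head top 1293 [0.0574 0.0644 0.0655 0.0983 0.0992]
w15 rear 52.63 291 top mid 59.02
  plate y@43 95.11 tilt 0.3051 711
```

```bash
python3 -m jog '0 0 0 -6 0 0 0.75; 0 0 0 -6 0 0 0.75; 0 0 0 -6 0 0 0.75; 0 0 0 -5 0 0 0.75; 0 0 0 0 0 0 0.75';  python3 - <<'E'
from h import *
look("w16");jaw("w16")
E
```

```text
clock: 14.33
tcp_pos: [0.5695, -0.1214, 0.1378]
orientation: [-1.233, 1.17, -1.171]
contact_force: [-0.0, -0.0, -0.5]
grip_width: 0.064
t 14.33 tcp [ 0.5695 -0.1214  0.1378] F [-0.04 -0.01 -0.55] w 0.064 q [ 0.31  0.44 -0.26  1.85  0.15  0.86 -1.55]
fix tcp [-0.0007 -0.0794  0.1378]
tip 886 [0.0824 0.0835 0.0848 0.0958]
head top 1492 [0.0591 0.0992 0.0996 0.0999 0.1   ]
w16 rear 52.67 254 top mid 59.11
  plate y@43 95.03 tilt 0.3325 4042
```

```bash
python3 -m jog '0 0 0 8 0 0 0.75; 0 0 0 5 0 0 0.75; 0 0 0 5 0 0 0.75; 0 0 0 4 0 0 0.75; 0 0 0 1 0 0 0.75';  python3 - <<'E'
from h import *
look("w17");jaw("w17")
E
```

```text
clock: 14.8
tcp_pos: [0.5712, -0.1437, 0.1386]
orientation: [-1.23, 1.171, -1.17]
contact_force: [-3.3, 8.7, 6.4]
grip_width: 0.0641
t 14.8 tcp [ 0.5712 -0.1437  0.1386] F [-3.28  8.74  6.39] w 0.0641 q [ 0.34  0.45 -0.26  1.84  0.14  0.87 -1.5 ]
fix tcp [-0.0003 -0.1018  0.1386]
tip 1064 [0.0854 0.0867 0.0882 0.0954]
head top 1298 [0.0613 0.0682 0.0692 0.0981 0.099 ]
w17 rear 56.57 296 top mid 62.97
  plate y@43 95.16 tilt 0.2989 708
```

```bash
python3 -m jog '0 0 0 -6 0 0 0.75; 0 0 0 -6 0 0 0.75; 0 0 0 -6 0 0 0.75; 0 0 0 -5 0 0 0.75; 0 0 0 0 0 0 0.75';  python3 - <<'E'
from h import *
look("w18");jaw("w18")
E
```

```text
clock: 15.27
tcp_pos: [0.5696, -0.1214, 0.1378]
orientation: [-1.233, 1.17, -1.171]
contact_force: [0.0, 0.2, -0.0]
grip_width: 0.064
t 15.27 tcp [ 0.5696 -0.1214  0.1378] F [ 0.04  0.18 -0.03] w 0.064 q [ 0.31  0.44 -0.26  1.85  0.15  0.86 -1.55]
fix tcp [-0.0007 -0.0794  0.1378]
tip 1086 [0.0857 0.0873 0.0886 0.0953]
head top 1517 [0.0631 0.0992 0.0996 0.0999 0.1   ]
w18 rear 56.55 253 top mid 62.94
  plate y@43 95.0 tilt 0.3326 4061
```

View pics/w18.png

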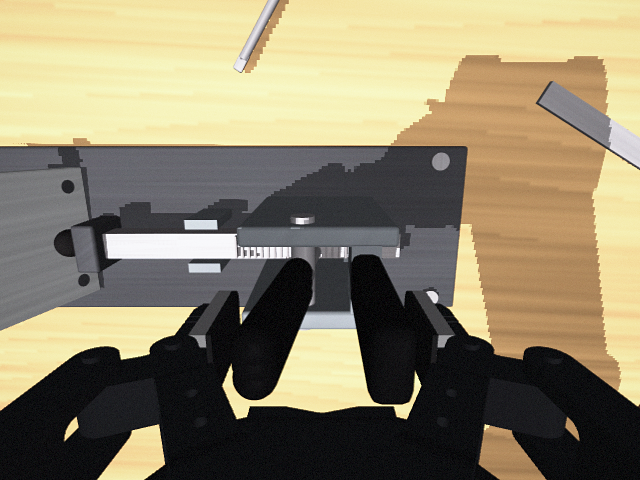

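```bash
python3 -m jog '0 0 0 8 0 0 0.75; 0 0 0 5 0 0 0.75; 0 0 0 4 0 0 0.75; 0 0 0 0 0 0 0.75; 0 0 0 0 0 0 0.75';  python3 - <<'E'
from h import *
look("w19");jaw("w19")
E
```

```text
clock: 15.73
tcp_pos: [0.5708, -0.1386, 0.1383]
orientation: [-1.231, 1.171, -1.171]
contact_force: [-1.4, 5.6, 3.8]
grip_width: 0.0641
t 15.73 tcp [ 0.5708 -0.1386  0.1383] F [-1.42  5.61  3.78] w 0.0641 q [ 0.33  0.45 -0.26  1.84  0.14  0.87 -1.51]
fix tcp [-0.0003 -0.0966  0.1383]
tip 1132 [0.0867 0.0882 0.09   0.0904]
head top 1469 [0.0638 0.0989 0.0995 0.0998 0.1   ]
w19 rear 57.86 278 top mid 64.28
  plate y@43 95.15 tilt 0.3148 1380
```

```bash
python3 -m jog '0 0 0 2 0 0 0.75; 0 0 0 2 0 0 0.75; 0 0 0 1 0 0 0.75; 0 0 0 0 0 0 0.75; 0 0 0 0 0 0 0.75';  python3 - <<'E'
from h import *
f,F=look("w20");jaw("w20")
c=f["color"][150:330,0:200,::-1];cv2.imwrite("pics/w20c.png",cv2.convertScaleAbs(cv2.resize(c,None,fx=3.3,fy=3.3,interpolation=2),alpha=2))
E
```

```text
clock: 16.2
tcp_pos: [0.5711, -0.1425, 0.1386]
orientation: [-1.231, 1.171, -1.169]
contact_force: [-2.9, 7.3, 6.4]
grip_width: 0.064
t 16.2 tcp [ 0.5711 -0.1425  0.1386] F [-2.91  7.31  6.42] w 0.064 q [ 0.34  0.45 -0.26  1.84  0.14  0.87 -1.5 ]
fix tcp [-0.0003 -0.1005  0.1386]
tip 1208 [0.088  0.0894 0.0909 0.092 ]
head top 1338 [0.0649 0.0719 0.0974 0.0991 0.0997]
w20 rear 59.88 300 top mid 66.14
  plate y@43 94.71 tilt 0.3344 844
```

View pics/w20c.png

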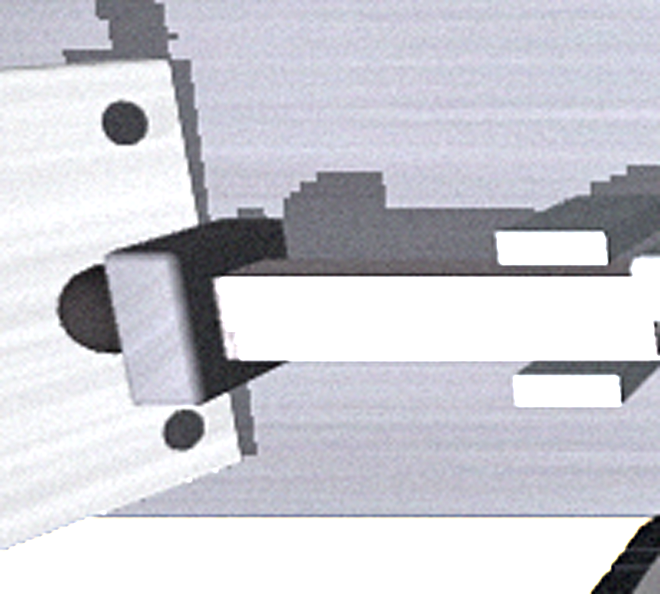

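```bash
python3 -m jog '0 0 0 1 0 0 0.75; 0 0 0 0.6 0 0 0.75; 0 0 0 0 0 0 0.75; 0 0 0 0 0 0 0.75; 0 0 0 0 0 0 0.75';  python3 - <<'E'
from h import *
look("w21");jaw("w21")
E
```

```text
clock: 16.67
tcp_pos: [0.5712, -0.1436, 0.1386]
orientation: [-1.231, 1.171, -1.169]
contact_force: [-1.7, 8.4, 6.1]
grip_width: 0.0641
t 16.67 tcp [ 0.5712 -0.1436  0.1386] F [-1.75  8.36  6.1 ] w 0.0641 q [ 0.34  0.45 -0.26  1.84  0.14  0.87 -1.5 ]
fix tcp [-0.0002 -0.1016  0.1386]
tip 1223 [0.088  0.0897 0.0909 0.092 ]
head top 1317 [0.065  0.072  0.0733 0.0986 0.0994]
w21 rear 60.26 288 top mid 66.65
  plate y@43 94.68 tilt 0.3424 724
```

```bash
python3 -m jog '0 0 0 -6 0 0 0.75; 0 0 0 -6 0 0 0.75; 0 0 0 -6 0 0 0.75; 0 0 0 -5.6 0 0 0.75; 0 0 0 0 0 0 0.75';  python3 - <<'E'
from h import *
look("w22");jaw("w22")
E
```

```text
clock: 17.13
tcp_pos: [0.5695, -0.1214, 0.1378]
orientation: [-1.233, 1.17, -1.171]
contact_force: [-0.1, 0.4, -0.3]
grip_width: 0.0643
t 17.13 tcp [ 0.5695 -0.1214  0.1378] F [-0.13  0.39 -0.31] w 0.0643 q [ 0.31  0.44 -0.26  1.85  0.15  0.86 -1.55]
fix tcp [-0.0007 -0.0793  0.1378]
tip 1221 [0.0884 0.0897 0.0914 0.0925]
head top 1504 [0.0661 0.0991 0.0996 0.0998 0.1   ]
w22 rear 59.72 255 top mid 66.22
  plate y@43 94.9 tilt 0.3367 4067
```

```bash
python3 -m jog '0 0 0 8 0 0 0.75; 0 0 0 4 0 0 0.75; 0 0 0 2 0 0 0.75; 0 0 0 1 0 0 0.75; 0 0 0 0 0 0 0.75';  python3 - <<'E'
from h import *
look("w23");jaw("w23")
E
```

```text
clock: 17.6
tcp_pos: [0.5707, -0.1368, 0.1382]
orientation: [-1.232, 1.17, -1.171]
contact_force: [0.2, 3.0, 3.8]
grip_width: 0.064
t 17.6 tcp [ 0.5707 -0.1368  0.1382] F [0.2  2.96 3.79] w 0.064 q [ 0.33  0.45 -0.26  1.84  0.15  0.86 -1.52]
fix tcp [-0.0004 -0.0948  0.1382]
tip 1218 [0.0881 0.0896 0.0909 0.0936]
head top 1495 [0.0658 0.099  0.0995 0.0998 0.0999]
w23 rear 59.98 297 top mid 66.33
  plate y@43 94.91 tilt 0.3301 1629
```

```bash
python3 -m jog '0 0 0 1 0 0 0.75; 0 0 0 1 0 0 0.75; 0 0 0 0 0 0 0.75; 0 0 0 0 0 0 0.75; 0 0 0 0 0 0 0.75';  python3 - <<'E'
from h import *
look("w24");jaw("w24")
E
```

```text
clock: 18.07
tcp_pos: [0.5708, -0.1375, 0.1382]
orientation: [-1.232, 1.17, -1.17]
contact_force: [-0.1, 6.1, 4.3]
grip_width: 0.0641
t 18.07 tcp [ 0.5708 -0.1375  0.1382] F [-0.13  6.06  4.3 ] w 0.0641 q [ 0.33  0.45 -0.26  1.84  0.14  0.87 -1.51]
fix tcp [-0.0003 -0.0955  0.1382]
tip 1212 [0.0882 0.0897 0.0911 0.0935]
head top 1499 [0.0661 0.099  0.0996 0.0999 0.1   ]
w24 rear 60.17 298 top mid 66.6
  plate y@43 94.92 tilt 0.3298 1532
```

```bash
python3 -m jog '0 0 0 1 0 0 0.75; 0 0 0 1 0 0 0.75; 0 0 0 0 0 0 0.75; 0 0 0 0 0 0 0.75; 0 0 0 0 0 0 0.75';  python3 - <<'E'
from h import *
look("w25");jaw("w25")
E
```

```text
clock: 18.53
tcp_pos: [0.5709, -0.1386, 0.1382]
orientation: [-1.231, 1.17, -1.168]
contact_force: [-1.2, 8.3, 5.3]
grip_width: 0.064
t 18.53 tcp [ 0.5709 -0.1386  0.1382] F [-1.2   8.32  5.26] w 0.064 q [ 0.33  0.45 -0.26  1.84  0.14  0.87 -1.51]
fix tcp [-0.0003 -0.0966  0.1382]
tip 1231 [0.0883 0.0897 0.0913 0.0939]
head top 1491 [0.0666 0.0989 0.0994 0.0998 0.1   ]
w25 rear 60.49 218 top mid 67.04
  plate y@43 94.87 tilt 0.3301 1413
```

```bash
python3 -m jog '0 0 0 1 0 0 0.75; 0 0 0 1 0 0 0.75; 0 0 0 0 0 0 0.75; 0 0 0 0 0 0 0.75; 0 0 0 0 0 0 0.75';  python3 - <<'E'
from h import *
look("w26");jaw("w26")
E
```

```text
clock: 19.0
tcp_pos: [0.571, -0.1398, 0.1383]
orientation: [-1.231, 1.17, -1.167]
contact_force: [-2.0, 10.6, 6.1]
grip_width: 0.0642
t 19.0 tcp [ 0.571  -0.1398  0.1383] F [-1.98 10.6   6.11] w 0.0642 q [ 0.34  0.45 -0.26  1.84  0.14  0.87 -1.51]
fix tcp [-0.0003 -0.0978  0.1383]
tip 1242 [0.0884 0.0901 0.0915 0.0933]
head top 1444 [0.067  0.0983 0.0993 0.0996 0.0999]
w26 rear 61.35 300 top mid 67.7
  plate y@43 94.93 tilt 0.3258 1253
```

```bash
python3 -m jog '0 0 0 0.8 0 0 0.75; 0 0 0 0 0 0 0.75; 0 0 0 0 0 0 0.75; 0 0 0 0 0 0 0.75; 0 0 0 0 0 0 0.75';  python3 - <<'E'
from h import *
f,F=look("w27");jaw("w27")
x,y,z=np.moveaxis(F,-1,0)
c=f["color"][150:330,0:200,::-1];cv2.imwrite("pics/w27c.png",cv2.convertScaleAbs(cv2.resize(c,None,fx=3.3,fy=3.3,interpolation=2),alpha=2))
for n in("top","scene"):
    g=imaging.grab_frame(n);np.savez(n+"27.npz",**g)
    s=(slice(190,290),slice(250,420)) if n=="top" else(slice(190,310),slice(200,400))
    cv2.imwrite(f"pics/{n}27.png",cv2.convertScaleAbs(cv2.resize(g["color"][s][:,:,::-1],None,fx=4,fy=4,interpolation=2),alpha=1.8))
    Fg=tofix(cloud(g,c2w(g)));X,Y,Z=np.moveaxis(Fg,-1,0)
    m=(Z>.08)&(Z<.14)&(abs(X)<.06)&(Y>.08)&(Y<.16);q=Fg[m];print(n,len(q),q.min(0).round(3),q.max(0).round(3))
st()
E
```

```text
clock: 19.47
tcp_pos: [0.571, -0.1402, 0.1383]
orientation: [-1.231, 1.17, -1.167]
contact_force: [-1.9, 11.0, 6.6]
grip_width: 0.0639
t 19.47 tcp [ 0.571  -0.1402  0.1383] F [-1.87 11.04  6.57] w 0.0639 q [ 0.34  0.45 -0.26  1.84  0.14  0.87 -1.51]
fix tcp [-0.0003 -0.0982  0.1383]
tip 1234 [0.0884 0.0899 0.0916 0.0922]
head top 1419 [0.0669 0.0975 0.0992 0.0997 0.0999]
w27 rear 61.59 298 top mid 67.95
  plate y@43 94.83 tilt 0.333 1216
top 430 [-0.043  0.105  0.08 ] [0.047 0.134 0.137]
scene 443 [-0.042  0.107  0.08 ] [0.049 0.134 0.131]
t 19.62 tcp [ 0.571  -0.1402  0.1383] F [-1.5   9.24  7.25] w 0.0638 q [ 0.34  0.45 -0.26  1.84  0.14  0.87 -1.51]
```

View pics/scene27.png

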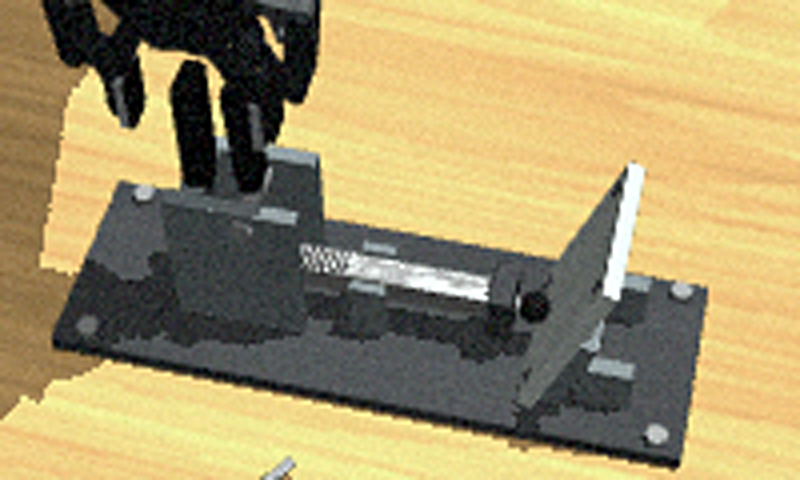

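View pics/w27c.png

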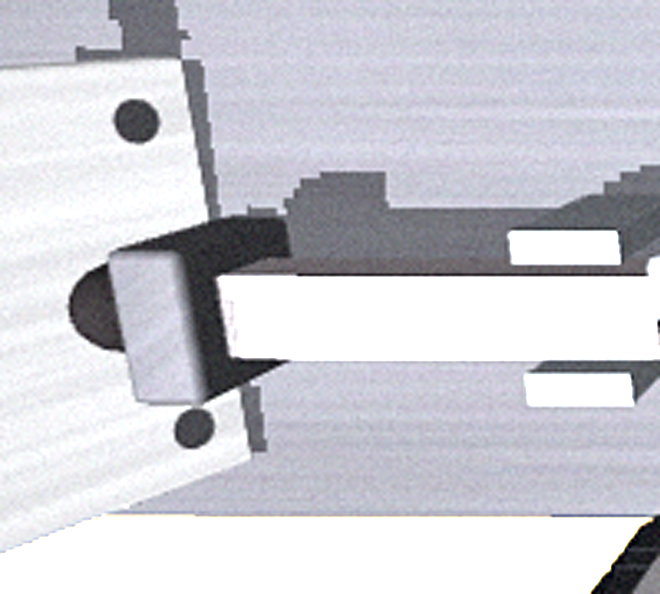

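```bash
python3 -m jog '0 0 0 0 0 0 0.75; 0 0 0 0 0 0 0.75; 0 0 0 0 0 0 0.75; 0 0 0 0 0 0 0.75; 0 0 0 0 0 0 0.75';  python3 - <<'E'
from h import *
look("w28");jaw("w28")
f=load("w28");F=tofix(cloud(f,c2w(f,f["T"])));
E
```

```text
clock: 20.03
tcp_pos: [0.571, -0.1402, 0.1383]
orientation: [-1.231, 1.17, -1.167]
contact_force: [-2.3, 11.0, 7.9]
grip_width: 0.0639
t 20.03 tcp [ 0.571  -0.1402  0.1383] F [-2.26 11.02  7.85] w 0.0639 q [ 0.34  0.45 -0.26  1.84  0.14  0.87 -1.51]
fix tcp [-0.0002 -0.0982  0.1383]
tip 1238 [0.0883 0.0897 0.0917 0.0921]
head top 1431 [0.0671 0.0979 0.0992 0.0996 0.0999]
w28 rear 61.59 301 top mid 67.87
  plate y@43 94.91 tilt 0.3276 1214
```

Everything is steady, so I hand in.

```bash
python3 -c "
from bench import r
print(r.hand_in())"
```

```text
the job is handed in; nothing more can be done
None
```

I took the plate out of the stand, leaned it on the rest about 1 mm off centre, and let go of it. I then advanced the jaw with the trigger alone: five full squeezes, then a sixth part squeeze. I handed in at about 20 s with that last one still held.

**Last checks before handing in:**
- **Jaw and nose:** The jaw was steady. The nose was compressed about 2.4 mm, roughly 8 N. That figure comes from the jaw's travel past first contact; the shorter nose in the images and the extra trigger force agree with it to within a few tenths of a millimetre.
- **Trigger:** The finger was pushing it with about 11 N.
- **Plate:** It stood still at a tilt of about 0.33 rad, within the allowed 0.25–0.38.

**Not perfect:** The plate is not quite flush. Its foot still stands about 1 mm off the rest, where full flush is 0.314 rad, and the nose had not pushed it home. If it slid flush during the final second, the nose force should fall to about 4 N, still above the 3 N minimum.

I did not measure the bystanders at the end. I felt no contact with any of them.

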